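# Lock the control box cover with the flat driver

## Robot

A 7-joint arm with a two-finger parallel gripper is mounted at the origin on the work surface. World frame = base frame: x ahead of the robot, y to its left, z up, the work surface at z = 0. Lengths are in m, angles in rad, forces in N, time in s.
With the tool pointing down it reaches from about 0.425 to 0.875 m from the base axis. Payload 8.4 kg.
Tool frame: the origin (TCP) lies at the very end of the fingers, on their centre line; the grasp point (between the pads) lies behind it (bot.grip_depth is the x of the grasp point in the tool frame, in m); x points along the fingers, y is the direction in which the jaws open and shut, and the axes are right-handed (so a half turn about x gives the same grasp; the last joint's range is limited). The gripper opens to 85 mm and grips with 20 to 120 N. Pads are 22 mm wide; open, the fingers measure 114 mm over their backs; the gripper's body (76 mm by 85 mm) begins 54 mm behind the grasp point. The pads swing forward as they close: fully open they stand 13 mm farther back than shut.
Start: joints at [1.084, 0.333, 0.04, 1.465, -0.013, 1.343, -0.059], TCP at [0.246, -0.602, 0.196] pointing down, gripper open.
Joint ranges: [-2.58, 2.58], [-0.38, 2.09], [-1.3, 1.39], [0.25, 2.4], [-1.5, 4.64], [0.08, 2.09], [-2.65, 2.65]. Speed limits (rad/s): [2.22, 2.22, 2.79, 2.79, 3.14, 3.14, 3.14].

## Interface

Orientations are given as a unit quaternion [w, x, y, z].
In Python, from plant import bot gives the robot as it stands.
- The arm moves only by the shell command python3 -m handwheel 'ROWS'. ROWS is JSON, a list of rows, each an object with "delta_pos": the shift along the world's x, y, z each as a share of 150 mm, from -1 to 1, a list of three; "delta_rot": the turn, a rotation vector about the world's x, y, z each as a share of pi rad, from -1 to 1, a list of three; "gripper": the closure, from -1 (fully open) to 1 (shut). A call has 1 to 20 rows; each row shifts and turns the pose as measured when the row begins; what a row does not reach is not made up. A row lasts 1/10 s, in which the tool goes at most 50 mm and 8.59 degrees, less where a joint would pass 70% of its speed; a pose out of reach is approached as far as the arm can. A call with a number of a shift or a turn outside -1 to 1 is refused whole. A call with a gripper value outside its range is refused whole. The fingers move at their own pace and stop on an object; the grip force is fixed at half the most. Time passes only in rows, so rows that do not move let the fingers close. It gives the time, the measured TCP pose, the force and the opening at its end, in the units of the state.
- bot.state(): the state, without advancing time (a new reading comes with each control period).
- bot.camera(name): name is "scene" or "top" or "wrist"; returns a dict with "img" (420x560x3 uint8, red, green, blue), "K" (3x3 intrinsics, pixels), "D" ([k1, k2, p1, p2, k3] as OpenCV has them; the pictures are not rectified), "extrinsics" (4x4, takes a point from world to camera coordinates); the wrist camera has in their place "hand_eye" (4x4, takes a point from camera to tool coordinates, whose origin is the TCP and whose axes are the tool frame's). Camera axes: x right, y up, looking along -z (the intrinsics and any distortion apply to the point x, -y, -z); pixel columns grow to the right and rows downward; lengths in m; the calibration is good to about 2 mm. A picture is of the moment at which its call begins: read the wrist's pose just before it. There is no depth.
- bot.sign_off(): hands the job in, once; it reports no verdict.
The state is a dict: "time": time; "q": joint angles; "joint_vel": joint speeds; "joint_torque": joint torques, N m; "tcp_pos": TCP position; "tcp_rot": TCP orientation; "contact_force": force on the tool from outside, world axes, zero at the start; "wrist_torque": the same for the moment, N m; "gripper_width": opening from 0.0 (shut) to 1.0 (fully open).
Only numpy, scipy, OpenCV 4.12 (cv2) and the standard library are available. Lean on these libraries where they do the work, as an engineer would, in place of code of your own. Each camera call takes 0.05 s, during which the arm holds its last target. There are 200 camera calls.

## Task

One of the four quarter-turn locks of the control box's cover is still open. Take the flat driver from the rack, set its blade in the slot of that lock, push the sprung lock in with a light 5 to 9 N (past 10 N its spring clip is strained) and, keeping the blade seated and the lock pushed in the whole way, turn it clockwise gently to its stop. Then draw the blade out and stand the driver back upright in the hole it came from, leaving the other two tools as they stand in the rack.

Things in the scene. Friction and masses are not known exactly. Their poses are not given: they have to be found in the camera images.
- box: grey steel control box fixed to the bench, 164 x 204 mm, cover top 70 mm up; origin at the centre of its underside, z up. Four locks at (+-45, +-60) mm, each in a round steel guard ring 8 mm above the cover (outside 42, bore 33 mm). The open one is at (+45, +60); the other three are locked, shallow in their rings, slots along the box's x
- lock_mouth (a point): top centre of the open lock's guard ring, on the lock's axis, 78 mm above the bench; axes as the box. The steel head (28 mm across) lies 2 to 18 mm below this point while not pushed: the depth differs and must be felt. A straight slot runs right across the head, 5 mm wide, 6 mm deep, widening to 7.5 mm at its top edges
- screw (a joint): turn of the open lock's head, rad, growing clockwise seen from above. The slot's direction is (1.571 - value) counter-clockwise from the box's x axis. Starts at 0.2 to 0.55; the stop (locked, slot along the box's x like the other three) is at 1.571. About 0.05 N m of friction; stays where it is left
- plunger (a joint): how far the open lock is pushed in against its spring, m: 0 at rest, 0.008 at the hard bottom. It gives from about 2.5 N and needs 1.5 N more per mm. Pushed in means above 0.001 (4 N); past 0.005 (10 N) its clip is strained and the job has failed. Springs out by itself when released, also at the stop
- rack: fixed steel tool rack, 75 x 230 mm; the upper face of its top plate (12 mm thick) is 115 mm above the bench; origin at the centre of its underside, z up. Three 24 mm through holes at y = -75, 0, +75 mm; a tool stands in each, in any order, so close the fingers along the rack's x
- driver_mid (a point): centre of the flat driver's wooden handle, the only square one: 28 x 28 mm, 84 mm tall; z up along it, flats face x and y, x is along the blade's width and within 0.25 rad of the rack's x. 48 mm below this point is the underside of a 36 mm collar that rests on the rack's plate, then a 20 mm round stub 12 mm long in the hole, then a 10 mm shank. About 0.16 kg
- driver_tip (a point): middle of the end of the driver's blade, 144 mm below driver_mid along the driver; axes as driver_mid. The blade is 18 mm wide (x), 3 mm thick (y), 18 mm long
- awl_mid (a point): handle of the awl in the rack (round, pear shaped, top 78 mm above the plate), 48 mm above the plate; to be left standing
- nut_driver_mid (a point): handle of the nut driver in the rack (round, 28 mm across, top 72 mm above the plate), 48 mm above the plate; to be left standing
Not all that is in view belongs to the job. What is shaped like the part that bears driver_mid but green, red or turquoise is not meant.

How it is judged:
On the way, in this order (a step that is already met when the one before it is completed fails the run):
1. the driver is lifted out of the rack (distance of driver_mid from where it was at the start of the episode above 0.09 m), for 0.1 s.
2. the driver's blade pushes the open lock in, before it has been turned far (value of joint plunger above 0.001 m and contact force between driver and box above 1.5 N and value of joint screw below 0.85 rad), for 0.1 s.
3. the lock is turned to its stop, still pushed in by the driver (value of joint screw above 1.45 rad and value of joint plunger above 0.001 m and contact force between driver and box above 1.5 N), for 0.2 s.
At the end, for the whole second after the job is handed in: the lock is within 0.12 rad of its stop and sprung out again (plunger below 1 mm); the driver stands at rest in the hole it came from, its handle within 8 mm of where it started and within 0.1 rad of upright; the awl and the nut driver still stand (within 0.2 rad of upright) (value of joint screw above 1.45 rad and value of joint plunger below 0.001 m and distance of driver_mid from where it was at the start of the episode below 0.008 m and angle between driver_mid's own z axis and vertical below 0.1 rad and linear speed of driver below 0.02 m/s and angle between each of awl_mid, nut_driver_mid's own z axis and vertical below 0.2 rad); the robot touches nothing.
It fails at once if the lock is pushed in more than 5 mm (its clip is strained) (value of joint plunger above 0.005 m).
It fails at once if the blade is forced against the control box or the stop with more than 35 N of contact force in all (contact force between driver and box above 35 N).
It fails at once if the lock is let out part-way through the turn (between 0.85 and 1.4 rad while pushed in less than 1 mm) (value of joint screw between 0.85 and 1.4 rad and value of joint plunger below 0.001 m).
It fails at once if the awl or the nut driver is moved more than 20 mm (distance of any of awl_mid, nut_driver_mid from where it was at the start of the episode above 0.02 m).
It also fails if it takes over 72 s, if anything falls off the work surface, if the arm or the gripper's body presses on something with over 40 N, if the wrist force passes 120 N, or if a joint passes its speed limit or range.

## Working session

There is one attempt and no reset: what is moved stays moved. The work goes in short steps, Python scripts to look and compute and a shell command to move; the robot and the scene stay as the last step left them, time stands still between calls to the robot, and variables do not carry over. Pictures are saved under pics/ and viewed, about 8 in all and at most 12, crops included, and the job is handed in when it is done.

```bash
mkdir -p pics; ls; cat > h.py <<'E'
import numpy as np, cv2
from scipy.spatial.transform import Rotation as R
from plant import bot
def rot(q): return R.from_quat([q[1],q[2],q[3],q[0]])
def cam(name):
    s=bot.state(); c=bot.camera(name)
    if name=="wrist":
        T=np.eye(4);T[:3,:3]=rot(s["tcp_rot"]).as_matrix();T[:3,3]=s["tcp_pos"]
        c["c2w"]=T@np.array(c["hand_eye"])
    else: c["c2w"]=np.linalg.inv(np.array(c["extrinsics"]))
    return c
def save(c,fn): cv2.imwrite(fn,cv2.cvtColor(c["img"],cv2.COLOR_RGB2BGR)); np.savez(fn+".npz",img=c["img"],K=c["K"],D=c["D"],c2w=c["c2w"])
def load(fn): return dict(np.load(fn+".npz"))
def ray(c,uv):
    p=cv2.undistortPoints(np.array(uv,float).reshape(-1,1,2),np.array(c["K"]),np.array(c["D"],float)).reshape(-1,2)
    d=np.c_[p[:,0],-p[:,1],-np.ones(len(p))]
    return c["c2w"][:3,3], d@c["c2w"][:3,:3].T
def onz(c,uv,z):
    o,d=ray(c,uv); return o+d*((z-o[2])/d[:,2])[:,None]
def proj(c,P):
    w2c=np.linalg.inv(c["c2w"]); p=np.atleast_2d(P)@w2c[:3,:3].T+w2c[:3,3]
    p=p*[1,-1,-1]
    return cv2.projectPoints(p,np.zeros(3),np.zeros(3),np.array(c["K"]),np.array(c["D"],float))[0].reshape(-1,2)
E
python3 - <<'E'
from h import *
a=cam("scene");b=cam("top");save(a,"pics/s0.png");save(b,"pics/t0.png")
cv2.imwrite("pics/both0.png",cv2.cvtColor(cv2.resize(np.vstack([a["img"],b["img"]]),None,fx=.7,fy=.7),cv2.COLOR_RGB2BGR))
print(bot.state(),bot.grip_depth); print(a["c2w"],b["c2w"],a["K"],b["K"],b["D"])
E
```

```text
pics
{'time': 0.1, 'q': array([ 1.08378229,  0.33380321,  0.03988397,  1.46617893, -0.01340749,
        1.34330017, -0.0584696 ]), 'joint_vel': array([ 0.00072313, -0.00231234,  0.00032608, -0.0009323 ,  0.0002236 ,
       -0.00125777, -0.00111397]), 'joint_torque': array([ 3.81144084e-03, -6.60013390e+01,  1.37002811e+00, -4.06475830e+01,
        1.71145663e-02,  8.87293427e-03, -8.19196930e-05]), 'tcp_pos': array([ 0.24560374, -0.6013152 ,  0.19503623]), 'tcp_rot': array([-0.13576961, -0.69372642, -0.13674314,  0.6939824 ]), 'contact_force': array([ 0.38256305, -0.53252227,  0.14502436]), 'wrist_torque': array([-0.03292524, -0.03271414, -0.00742528]), 'gripper_width': 1.0010976020820497} -0.0187
[[ 0.25200153 -0.54717849  0.79817976  1.24963237]
 [ 0.96772519  0.14400751 -0.20680858 -0.20690295]
 [-0.00178267  0.82453474  0.56580852  0.64617925]
 [ 0.          0.          0.          1.        ]] [[ 0.01699389  0.98290977 -0.18330189  0.33550661]
 [-0.99985383  0.01636186 -0.00495996 -0.00472331]
 [-0.00187603  0.18335939  0.98304416  1.01953216]
 [ 0.          0.          0.          1.        ]] [[392.21626754   0.         278.88123923]
 [  0.         392.21626754 214.63322528]
 [  0.           0.           1.        ]] [[447.13265756   0.         282.77432647]
 [  0.         447.13265756 208.22778441]
 [  0.           0.           1.        ]] [0.04621675 0.         0.         0.         0.        ]
```

View pics/t0.png

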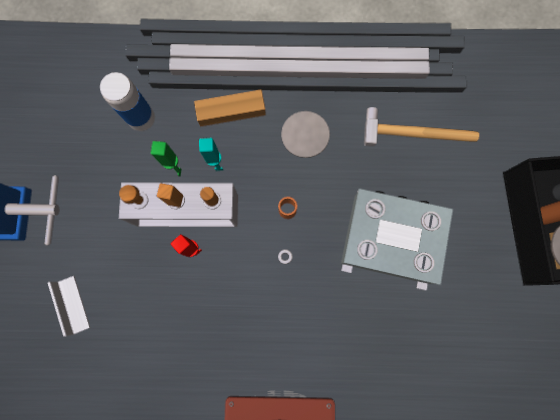

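View pics/s0.png

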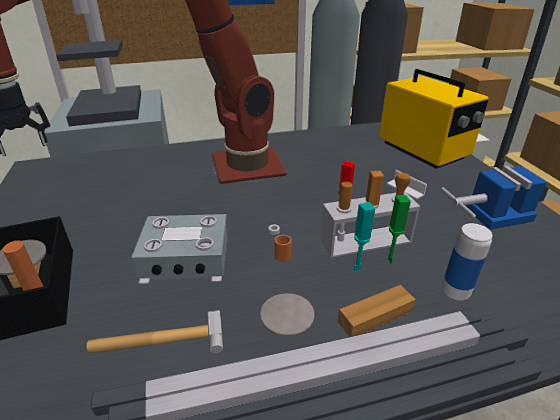

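The top view shows the rack at about (176,203) with three wooden tools, and the box at (398,236). Candidates for the driver:
- (130,195) and (208,194): round.
- (166,190): square and wooden, in the middle hole.
- Green (162,152), turquoise (208,150) and red (184,245): these are the lookalikes and are not meant.

I'll confirm this in an enlarged crop.

```bash
python3 - <<'E'
from h import *
b=load("pics/t0.png"); i=b["img"]
A=cv2.resize(i[170:240,110:245],(800,415),interpolation=cv2.INTER_CUBIC)[:300]
A=cv2.resize(i[175:232,112:242],(560,246),interpolation=cv2.INTER_CUBIC)
B=cv2.resize(i[180:292,335:460],(380,340),interpolation=cv2.INTER_CUBIC)
o=np.zeros((600,560,3),np.uint8);o[:246]=A;o[250:590,:380]=B
cv2.imwrite("pics/crop1.png",cv2.cvtColor(o,cv2.COLOR_RGB2BGR))
# rack / box outlines
for n,box,z in(("rack",(112,178,242,232),.115),("box",(335,180,460,292),.07)):
    x0,y0,x1,y1=box; s=i[y0:y1,x0:x1].astype(int)
    m=(s.sum(2)>(430 if n=="rack" else 270)).astype(np.uint8)
    if n=="rack": m=((s.min(2)>120)).astype(np.uint8)
    m=cv2.morphologyEx(m,cv2.MORPH_CLOSE,np.ones((9,9)))
    c=max(cv2.findContours(m,0,2)[0],key=cv2.contourArea).reshape(-1,2)+[x0,y0]
    P=onz(b,c,z)[:,:2].astype(np.float32)*1000
    print(n,cv2.minAreaRect(P),cv2.boxPoints(cv2.minAreaRect(P)).round(1).tolist())
E
```

```text
rack ((514.065673828125, 218.7230224609375), (100.73704528808594, 234.2106475830078), 0.9127268195152283) [[461.79998779296875, 335.0], [465.6000061035156, 100.80000305175781], [566.2999877929688, 102.4000015258789], [562.5999755859375, 336.6000061035156]]
box ((448.03973388671875, -242.40597534179688), (212.54022216796875, 191.188232421875), 77.96873474121094) [[332.3999938964844, -326.3999938964844], [519.4000244140625, -366.29998779296875], [563.7000122070312, -158.39999389648438], [376.70001220703125, -118.5]]
```

View pics/crop1.png

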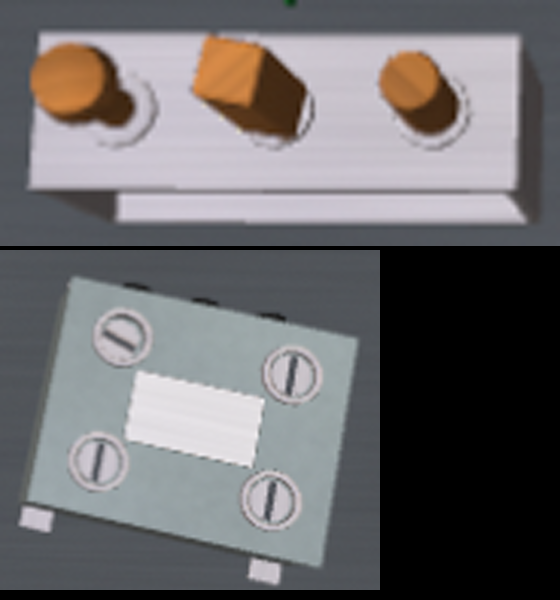

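The crop confirms that the middle tool is the square one, so it is the flat driver. The open lock is the upper-left one at about (375,209), with its slot skewed. The other three slots run along box x. Next I'll compute positions.

```bash
cat > m1.py <<'E'
from h import *
b=load("pics/t0.png"); i=b["img"]
u=lambda x,y:(112+x/4.31,175+y/4.32)
rc=onz(b,[u(38,33),u(520,35),u(515,190),u(28,188)],.115)
print("rack corners",rc.round(4).tolist(),"ctr",rc.mean(0).round(4))
print("sides",[np.linalg.norm(rc[k]-rc[(k+1)%4]).round(4) for k in range(4)])
print("rackyaw",np.arctan2(*(rc[[0,1]].mean(0)-rc[[2,3]].mean(0))[[1,0]]))
t=onz(b,[u(205,38),u(265,47),u(250,105),u(193,90)],.205); print("drv top",t.mean(0).round(4),[np.linalg.norm(t[k]-t[(k+1)%4]).round(4) for k in range(4)])
v=lambda x,y:(335+x/3.04,180+(y-250)/3.036)
r=onz(b,[v(122,338),v(291,375),v(270,500),v(98,461)],.078); c=r.mean(0)
print("locks",r.round(4).tolist(),"ctr",c.round(4),[np.linalg.norm(r[k]-r[(k+1)%4]).round(4) for k in range(4)])
ex=(r[0]+r[1]-r[2]-r[3]); ey=r[0]+r[3]-r[1]-r[2]
yaw=(np.arctan2(ex[1],ex[0])+np.arctan2(-ey[0],ey[1]))/2
print("boxyaw",yaw); Rz=R.from_euler("z",yaw)
print("mouth",(c+Rz.apply([.045,.06,0])).round(4))
s=bot.state(); print(rot(s["tcp_rot"]).as_matrix().round(3), s["tcp_pos"])
E
python3 m1.py
```

```text
rack corners [[0.5524, 0.3357, 0.115], [0.5556, 0.1049, 0.115], [0.48, 0.1045, 0.115], [0.4773, 0.3342, 0.115]] ctr [0.5163 0.2198 0.115 ]
sides [np.float64(0.2309), np.float64(0.0755), np.float64(0.2298), np.float64(0.0752)]
rackyaw 0.01312000300974427
drv top [0.516  0.2192 0.205 ] [np.float64(0.0263), np.float64(0.0261), np.float64(0.0256), np.float64(0.0233)]
locks [[0.5127, -0.1973, 0.078], [0.4884, -0.3138, 0.078], [0.4013, -0.2957, 0.078], [0.4258, -0.1789, 0.078]] ctr [ 0.4571 -0.2464  0.078 ] [np.float64(0.1191), np.float64(0.089), np.float64(0.1193), np.float64(0.0888)]
boxyaw -0.2067959501766668
mouth [ 0.5134 -0.1969  0.078 ]
[[-0.001  0.378 -0.926]
 [ 0.001 -0.926 -0.378]
 [-1.    -0.001  0.   ]] [ 0.24560374 -0.6013152   0.19503623]
```

```bash
python3 -m handwheel '[{"delta_pos":[0.25,0.16,0.15],"delta_rot":[0,0,0.045],"gripper":-1},{"delta_pos":[0.25,0.16,0.15],"delta_rot":[0,0,0.045],"gripper":-1},{"delta_pos":[0.25,0.16,0.15],"delta_rot":[0,0,0.045],"gripper":-1},{"delta_pos":[0.25,0.16,0.15],"delta_rot":[0,0,0.045],"gripper":-1},{"delta_pos":[0.25,0.2,0.1],"delta_rot":[0,0,0.045],"gripper":-1},{"delta_pos":[0.2,0.25,0.1],"delta_rot":[0,0,0.045],"gripper":-1},{"delta_pos":[0.2,0.25,0],"delta_rot":[0,0,0.045],"gripper":-1},{"delta_pos":[0.1,0.3,0],"delta_rot":[0,0,0],"gripper":-1},{"delta_pos":[0,0.3,0],"delta_rot":[0,0,0],"gripper":-1},{"delta_pos":[0,0.3,0],"delta_rot":[0,0,0],"gripper":-1},{"delta_pos":[0,0.3,0],"delta_rot":[0,0,0],"gripper":-1},{"delta_pos":[0,0.3,0],"delta_rot":[0,0,0],"gripper":-1},{"delta_pos":[0,0.3,0],"delta_rot":[0,0,0],"gripper":-1},{"delta_pos":[0,0.3,0],"delta_rot":[0,0,0],"gripper":-1},{"delta_pos":[0,0.3,0],"delta_rot":[0,0,0],"gripper":-1},{"delta_pos":[0,0.3,0],"delta_rot":[0,0,0],"gripper":-1},{"delta_pos":[0,0.3,0],"delta_rot":[0,0,0],"gripper":-1}]'
python3 - <<'E'
from h import *
s=bot.state();print(rot(s["tcp_rot"]).as_matrix().round(3),s["q"].round(2),s["tcp_pos"])
E
```

```text
time: 1.8
tcp_pos: [0.5031, 0.0705, 0.309]
tcp_rot: [-0.454, -0.535, -0.46, 0.544]
contact_force: [1.2, 0.1, -0.6]
gripper_width: 1.0
[[-0.015  0.986 -0.164]
 [-0.002 -0.164 -0.986]
 [-1.    -0.014  0.005]] [ 0.35  0.05 -0.6   1.58  0.03  1.54 -0.41] [0.50314806 0.07051318 0.30901157]
```

```bash
python3 -m handwheel '[{"delta_pos":[0.05,0.3,0],"delta_rot":[0,-0.005,0],"gripper":-1},{"delta_pos":[0.04,0.3,0],"delta_rot":[0,0,0],"gripper":-1},{"delta_pos":[0,0.3,0],"delta_rot":[0,0,0],"gripper":-1},{"delta_pos":[0,0.1,0],"delta_rot":[0,0,0],"gripper":-1},{"delta_pos":[0,0,0],"delta_rot":[0,0,0],"gripper":-1}]'
python3 - <<'E'
from h import *
c=cam("wrist");save(c,"pics/w1.png");s=bot.state();print(rot(s["tcp_rot"]).as_matrix().round(3),s["q"].round(2),s["tcp_pos"]);print(c["c2w"].round(3),c["K"])
print(proj(c,[[.516,.2195,.205],[.516,.22,.115]]))
E
```

```text
time: 2.3
tcp_pos: [0.5129, 0.2336, 0.3079]
tcp_rot: [-0.46, -0.537, -0.46, 0.538]
contact_force: [-0.3, -1.3, 0.5]
gripper_width: 0.998
[[-0.     0.988 -0.156]
 [-0.001 -0.156 -0.988]
 [-1.    -0.     0.001]] [ 0.13  0.19 -0.73  1.46  0.12  1.54 -0.76] [0.51292926 0.23257069 0.30794974]
[[ 0.988  0.148  0.05   0.525]
 [-0.156  0.937  0.312  0.313]
 [-0.001 -0.316  0.949  0.487]
 [ 0.     0.     0.     1.   ]] [[362.02821692   0.         282.80056217]
 [  0.         362.02821692 211.50104768]
 [  0.           0.           1.        ]]
[[290.54259158 211.81127567]
 [288.82047615 184.40077074]]
```

View pics/w1.png

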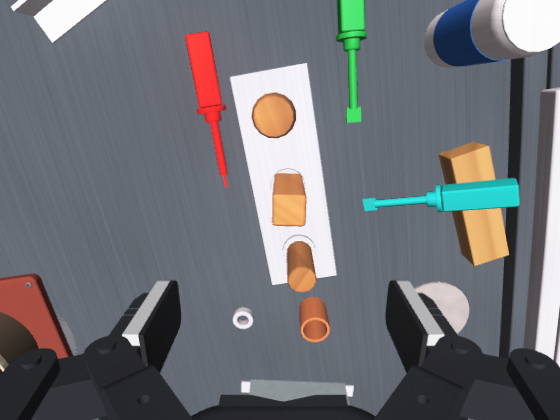

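The wrist view shows the square handle's top at about (290,210), against a predicted (290.5,212), so position agrees. The nut driver is at (300,280) and the awl at (274,115). I'll measure the handle's yaw.

```bash
python3 - <<'E'
from h import *
c=load("pics/w1.png"); i=c["img"]; s=i[165:235,260:320]
hsv=cv2.cvtColor(s,cv2.COLOR_RGB2HSV); m=((hsv[...,1]>120)&(hsv[...,0]<25))
for t in (150,165,180,195):
    mm=cv2.morphologyEx((m&(hsv[...,2]>t)).astype(np.uint8),cv2.MORPH_OPEN,np.ones((3,3)))
    k=cv2.findContours(mm,0,2)[0]
    if not k: continue
    k=max(k,key=cv2.contourArea).reshape(-1,2)+[260,165]
    P=(onz(c,k,.205)[:,:2]*1000).astype(np.float32); r=cv2.minAreaRect(P); print(t,r,cv2.boundingRect(k))
cv2.imwrite("pics/c2.png",cv2.cvtColor(cv2.resize(s,None,fx=8,fy=8,interpolation=cv2.INTER_CUBIC),cv2.COLOR_RGB2BGR))
E
```

```text
150 ((516.2520141601562, 229.61605834960938), (43.152313232421875, 26.281421661376953), 81.03592681884766) (273, 174, 33, 52)
165 ((516.2520141601562, 229.61605834960938), (43.152313232421875, 26.281421661376953), 81.03592681884766) (273, 174, 33, 52)
180 ((516.3343505859375, 229.61587524414062), (43.26210403442383, 26.108856201171875), 80.53031158447266) (273, 174, 33, 52)
195 ((516.3195190429688, 229.67039489746094), (43.14514923095703, 26.061344146728516), 80.53015899658203) (273, 174, 33, 52)
```

View pics/c2.png

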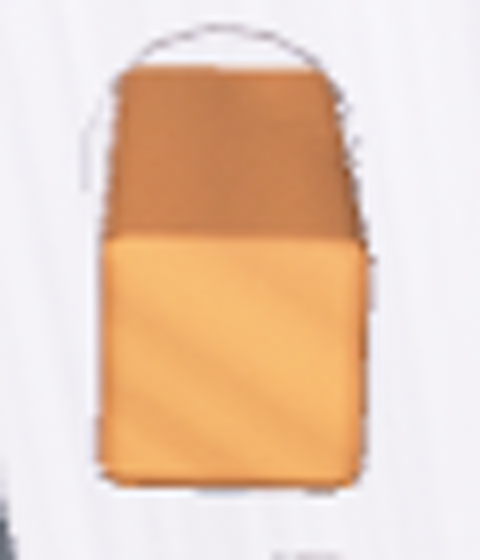

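```bash
python3 - <<'E'
from h import *
c=load("pics/w1.png")
uv=np.array([[103,237],[370,239],[363,489],[100,487]])/8+[260,165]
P=onz(c,uv,.205);print(P.round(4),P.mean(0).round(4))
for a,b in((0,1),(3,2)): d=P[b]-P[a];print(np.linalg.norm(d),np.arctan2(d[1],d[0]))
for a,b in((3,0),(2,1)): d=P[b]-P[a];print(np.linalg.norm(d),np.arctan2(-d[0],d[1]))
E
```

```text
[[0.5041 0.2362 0.205 ]
 [0.5307 0.2318 0.205 ]
 [0.5263 0.2052 0.205 ]
 [0.4993 0.2097 0.205 ]] [0.5151 0.2207 0.205 ]
0.026958289743496056 -0.16419743057122566
0.027326431022196958 -0.16457590825592344
0.026956771877104692 -0.17696077597843565
0.026964929442553746 -0.16330404512700986
```

```bash
python3 -m handwheel '[{"delta_pos":[0.017,-0.083,0],"delta_rot":[0,0,-0.0025],"gripper":-1},{"delta_pos":[0,0,0],"delta_rot":[0,0,0],"gripper":-1},{"delta_pos":[0,0,-0.2],"delta_rot":[0,0,0],"gripper":-1},{"delta_pos":[0,0,-0.2],"delta_rot":[0,0,0],"gripper":-1},{"delta_pos":[0,0,-0.1],"delta_rot":[0,0,0],"gripper":-1},{"delta_pos":[0,0,0],"delta_rot":[0,0,0],"gripper":-1}]'; python3 -c "
from h import *
s=bot.state();print(rot(s['tcp_rot']).as_matrix().round(4),s['tcp_pos'])"
```

```text
time: 2.95
tcp_pos: [0.519, 0.2074, 0.2314]
tcp_rot: [-0.455, -0.543, -0.451, 0.543]
contact_force: [-1.1, 0.2, 0.8]
gripper_width: 1.001
[[ 0.0029  0.9836 -0.1802]
 [-0.0046 -0.1802 -0.9836]
 [-1.      0.0037  0.004 ]] [0.51896688 0.20738575 0.23139899]
```

```bash
python3 -m handwheel '[{"delta_pos":[0,0,0],"delta_rot":[0,0,0],"gripper":-1},{"delta_pos":[0,0,0],"delta_rot":[0,0,0],"gripper":-1}]'; python3 -m handwheel '[{"delta_pos":[-0.023,0.085,0],"delta_rot":[0,0,0.005],"gripper":-1}]';python3 -m handwheel '[{"delta_pos":[0,0,0],"delta_rot":[0,0,0],"gripper":-1}]'; python3 -c "
from h import *
s=bot.state();print(rot(s['tcp_rot']).as_matrix().round(4),s['tcp_pos'])"
```

```text
time: 3.15
tcp_pos: [0.5199, 0.2051, 0.2328]
tcp_rot: [-0.454, -0.544, -0.449, 0.544]
contact_force: [0.4, -0.8, -0.3]
gripper_width: 0.999
time: 3.25
tcp_pos: [0.5177, 0.2162, 0.2337]
tcp_rot: [0.458, 0.541, 0.452, -0.541]
contact_force: [0.5, 0.5, 0.1]
gripper_width: 1.005
time: 3.35
tcp_pos: [0.5171, 0.2189, 0.2347]
tcp_rot: [0.459, 0.541, 0.453, -0.54]
contact_force: [0.3, 0.4, 0.1]
gripper_width: 1.002
[[ 0.0067  0.9857 -0.1683]
 [-0.004  -0.1683 -0.9857]
 [-1.      0.0073  0.0028]] [0.51714003 0.21888305 0.23472526]
```

```bash
python3 -m handwheel '[{"delta_pos":[-0.01,0.005,-0.12],"delta_rot":[0.0013,0.002,0],"gripper":-1},{"delta_pos":[0,0,-0.16],"delta_rot":[0,0,0],"gripper":-1},{"delta_pos":[0,0,-0.15],"delta_rot":[0,0,0],"gripper":-1},{"delta_pos":[0,0,-0.05],"delta_rot":[0,0,0],"gripper":-1},{"delta_pos":[0,0,0],"delta_rot":[0,0,0],"gripper":-1},{"delta_pos":[0,0,0],"delta_rot":[0,0,0],"gripper":-1}]'; python3 -c "
from h import *
s=bot.state();print(rot(s['tcp_rot']).as_matrix().round(4),s['tcp_pos'])"
```

```text
time: 3.95
tcp_pos: [0.5168, 0.224, 0.1653]
tcp_rot: [0.458, 0.542, 0.457, -0.537]
contact_force: [-0.3, 0.3, 0.0]
gripper_width: 1.002
[[ 0.0069  0.9866 -0.163 ]
 [ 0.0032 -0.1631 -0.9866]
 [-1.      0.0062 -0.0043]] [0.51678379 0.22399592 0.16533188]
```

```bash
python3 -m handwheel '[{"delta_pos":[-0.008,-0.022,-0.035],"delta_rot":[-0.001,0.002,0],"gripper":-1},{"delta_pos":[0,0,0],"delta_rot":[0,0,0],"gripper":-1},{"delta_pos":[0,0,0],"delta_rot":[0,0,0],"gripper":-1}]'; python3 -c "
from h import *
s=bot.state();print(rot(s['tcp_rot']).as_matrix().round(4),s['tcp_pos'])"
```

```text
time: 4.25
tcp_pos: [0.5168, 0.2211, 0.1622]
tcp_rot: [0.458, 0.54, 0.457, -0.538]
contact_force: [0.1, 0.2, -0.4]
gripper_width: 1.0
[[ 3.400e-03  9.866e-01 -1.630e-01]
 [ 9.000e-04 -1.631e-01 -9.866e-01]
 [-1.000e+00  3.200e-03 -1.400e-03]] [0.51675845 0.2211073  0.16223983]
```

```bash
python3 -m handwheel '[{"delta_pos":[0,0,0],"delta_rot":[0,0,0],"gripper":1},{"delta_pos":[0,0,0],"delta_rot":[0,0,0],"gripper":1},{"delta_pos":[0,0,0],"delta_rot":[0,0,0],"gripper":1},{"delta_pos":[0,0,0],"delta_rot":[0,0,0],"gripper":1},{"delta_pos":[0,0,0],"delta_rot":[0,0,0],"gripper":1},{"delta_pos":[0,0,0],"delta_rot":[0,0,0],"gripper":1},{"delta_pos":[0,0,0],"delta_rot":[0,0,0],"gripper":1},{"delta_pos":[0,0,0],"delta_rot":[0,0,0],"gripper":1},{"delta_pos":[0,0,0],"delta_rot":[0,0,0],"gripper":1},{"delta_pos":[0,0,0],"delta_rot":[0,0,0],"gripper":1}]'; python3 -c "
from h import *
s=bot.state();print(rot(s['tcp_rot']).as_matrix().round(4),s['tcp_pos'],s['wrist_torque'])"
```

```text
time: 5.25
tcp_pos: [0.5172, 0.2214, 0.1635]
tcp_rot: [0.458, 0.541, 0.457, -0.538]
contact_force: [-0.9, -0.2, 1.9]
gripper_width: 0.303
[[ 0.0049  0.9866 -0.1631]
 [ 0.0012 -0.1631 -0.9866]
 [-1.      0.0046 -0.002 ]] [0.5172007  0.22135939 0.16345103] [-0.03093939  0.04542993  0.03476366]
```

```bash
python3 -m handwheel '[{"delta_pos":[0,0,0.1],"delta_rot":[0,0.001,0],"gripper":1},{"delta_pos":[0,0,0.13],"delta_rot":[0,0,0],"gripper":1},{"delta_pos":[0,0,0.13],"delta_rot":[0,0,0],"gripper":1}]'; python3 -c "
from h import *
s=bot.state();print(rot(s['tcp_rot']).as_matrix().round(4),s['tcp_pos'],s['contact_force'])"
```

```text
time: 5.55
tcp_pos: [0.5149, 0.22, 0.2149]
tcp_rot: [-0.457, -0.538, -0.458, 0.541]
contact_force: [-0.5, 1.2, -1.1]
gripper_width: 0.299
[[-0.0053  0.9866 -0.163 ]
 [-0.001  -0.163  -0.9866]
 [-1.     -0.005   0.0018]] [0.51492225 0.21997599 0.21493956] [-0.5216212   1.23868749 -1.11880992]
```

```bash
python3 -m handwheel '[{"delta_pos":[0.012,0.008,0.13],"delta_rot":[0,-0.001,0],"gripper":1},{"delta_pos":[0.005,0,0.15],"delta_rot":[0,0,0],"gripper":1},{"delta_pos":[0,0,0.15],"delta_rot":[0,0,0],"gripper":1},{"delta_pos":[0,0,0.15],"delta_rot":[0,0,0],"gripper":1},{"delta_pos":[0,0,0.05],"delta_rot":[0,0,0],"gripper":1},{"delta_pos":[0,0,0],"delta_rot":[0,0,0],"gripper":1}]'; python3 -c "
from h import *
s=bot.state();print(rot(s['tcp_rot']).as_matrix().round(4),s['tcp_pos'],s['contact_force'],s['q'].round(2))"
```

```text
time: 6.15
tcp_pos: [0.5172, 0.2208, 0.3126]
tcp_rot: [-0.457, -0.538, -0.458, 0.54]
contact_force: [0.5, 0.4, -1.8]
gripper_width: 0.299
[[-0.0027  0.9866 -0.1631]
 [-0.0012 -0.1631 -0.9866]
 [-1.     -0.0024  0.0016]] [0.51717542 0.22078583 0.31264662] [ 0.48086079  0.3540556  -1.76124293] [ 0.14  0.18 -0.72  1.46  0.12  1.55 -0.74]
```

```bash
python3 -m handwheel '[{"delta_pos":[0,0,0.2],"delta_rot":[0,0,0],"gripper":1},{"delta_pos":[0,0,0.2],"delta_rot":[0,0,0],"gripper":1},{"delta_pos":[0,-0.1,0.1],"delta_rot":[0,0,0],"gripper":1},{"delta_pos":[0,-0.25,0],"delta_rot":[0,0,0.04],"gripper":1},{"delta_pos":[0,-0.3,0],"delta_rot":[0,0,0.045],"gripper":1},{"delta_pos":[0,-0.3,0],"delta_rot":[0,0,0.045],"gripper":1},{"delta_pos":[0,-0.3,0],"delta_rot":[0,0,0.045],"gripper":1},{"delta_pos":[0,-0.3,0],"delta_rot":[0,0,0.045],"gripper":1},{"delta_pos":[0,-0.3,0],"delta_rot":[0,0,0.045],"gripper":1},{"delta_pos":[0,-0.3,0],"delta_rot":[0,0,0.045],"gripper":1},{"delta_pos":[0,-0.3,0],"delta_rot":[0,0,0.045],"gripper":1},{"delta_pos":[0,-0.25,-0.1],"delta_rot":[0,0,0.035],"gripper":1},{"delta_pos":[0,-0.1,-0.1],"delta_rot":[0,0,0],"gripper":1},{"delta_pos":[0,0,-0.1],"delta_rot":[0,0,0],"gripper":1},{"delta_pos":[0,0,0],"delta_rot":[0,0,0],"gripper":1},{"delta_pos":[0,0,0],"delta_rot":[0,0,0],"gripper":1}]'; python3 -c "
from h import *
s=bot.state();print(rot(s['tcp_rot']).as_matrix().round(4),s['tcp_pos'],s['contact_force'],s['q'].round(2))"
```

```text
time: 7.75
tcp_pos: [0.5076, -0.1926, 0.3194]
tcp_rot: [0.676, 0.182, 0.687, -0.195]
contact_force: [0.2, 0.1, -0.7]
gripper_width: 0.306
[[-0.021   0.5135  0.8578]
 [-0.0134  0.8578 -0.5139]
 [-0.9997 -0.0223 -0.0111]] [ 0.50760275 -0.19260562  0.31935695] [ 0.19896686  0.09796763 -0.671582  ] [ 0.69  0.12 -0.47  1.49  0.07  1.57  1.25]
```

```bash
python3 -m handwheel '[{"delta_pos":[0.035,-0.028,-0.13],"delta_rot":[0.0043,-0.0067,0],"gripper":1},{"delta_pos":[0,0,0],"delta_rot":[0,0,0],"gripper":1},{"delta_pos":[0,0,0],"delta_rot":[0,0,0],"gripper":1}]'; python3 - <<'E'
from h import *
s=bot.state();print(rot(s['tcp_rot']).as_matrix().round(4),s['tcp_pos'],s['contact_force'])
c=cam("wrist");save(c,"pics/w2.png");t=s['tcp_pos']
print(proj(c,[[.5134,-.1969,.078],t,[t[0],t[1],t[2]-.143]]))
E
```

```text
time: 8.05
tcp_pos: [0.5137, -0.1947, 0.301]
tcp_rot: [0.682, 0.188, 0.681, -0.187]
contact_force: [0.6, 0.5, -0.4]
gripper_width: 0.304
[[ 1.300e-03  5.112e-01  8.594e-01]
 [ 1.000e-04  8.594e-01 -5.112e-01]
 [-1.000e+00  7.000e-04  1.100e-03]] [ 0.51374321 -0.19469936  0.3010266 ] [ 0.59788258  0.52511108 -0.41840035]
[[281.65744111 168.45683171]
 [284.48248356 250.65012119]
 [283.70321579 185.27541151]]
```

View pics/w2.png

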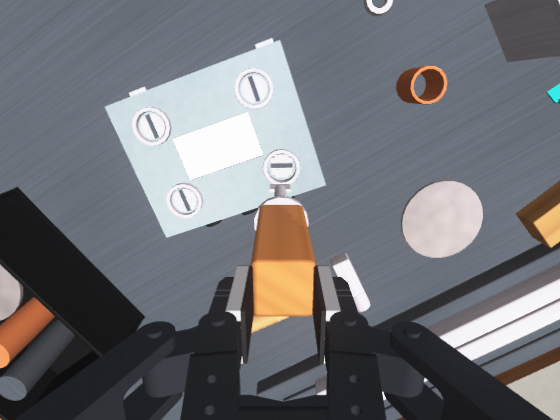

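The blade end is at about (281,186), just in front of the open lock at (281,167), and the slot is nearly parallel to the blade. I'll enlarge it.

```bash
python3 - <<'E'
from h import *
c=load("pics/w2.png");s=c["img"][144:204,250:314]
cv2.imwrite("pics/c3.png",cv2.cvtColor(cv2.resize(s,None,fx=10,fy=10,interpolation=cv2.INTER_CUBIC),cv2.COLOR_RGB2BGR))
E
```

```text
(no output)
```

View pics/c3.png

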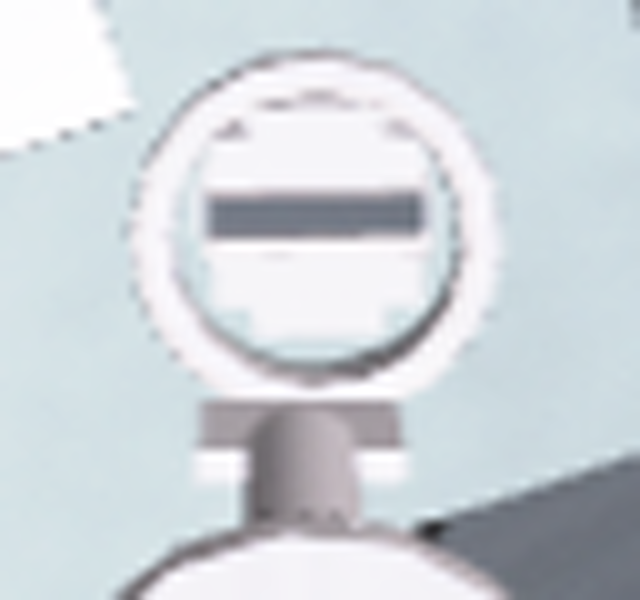

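```bash
python3 - <<'E'
from h import *
c=load("pics/w2.png"); f=lambda *a: np.array(a)/10+[250,144]-0.45
ring=onz(c,f((316,234)),.078)[0]; print("ring",ring)
tip=onz(c,f((302.5,415)),.157)[0]; print("tip",tip)
e=onz(c,f((200,400),(405,400)),.157);d=e[1]-e[0];print("blade",np.linalg.norm(d),np.arctan2(d[1],d[0]))
for z in(.076,.070,.065,.060):
    sl=onz(c,f((207,216.5),(425,214)),z);d=sl[1]-sl[0];m=sl.mean(0);print(z,m.round(4),"len",np.linalg.norm(d).round(4),"ang",np.arctan2(d[1],d[0]).round(4),"off",(m-ring)[:2].round(4))
# slot edges precise
g=cv2.cvtColor(c["img"],cv2.COLOR_RGB2GRAY)
for x in range(272,292,2):
    col=255-g[158:174,x].astype(float); w=np.clip(col-60,0,None); print(x,round((w*np.arange(158,174)).sum()/w.sum(),2),end="; ")
E
```

```text
ring [ 0.51163234 -0.19650837  0.078     ]
tip [ 0.51195202 -0.19779642  0.157     ]
blade 0.01878059052350972 1.0330501959418918
0.076 [ 0.5101 -0.1956  0.076 ] len 0.0246 ang 1.0447 off [-0.0015  0.0009]
0.07 [ 0.5111 -0.1962  0.07  ] len 0.025 ang 1.0447 off [-0.0005  0.0003]
0.065 [ 0.512  -0.1968  0.065 ] len 0.0253 ang 1.0447 off [ 0.0003 -0.0003]
0.06 [ 0.5128 -0.1973  0.06  ] len 0.0256 ang 1.0447 off [ 0.0012 -0.0008]
272 165.33; 274 165.32; 276 165.23; 278 165.21; 280 165.16; 282 165.14; 284 165.14; 286 165.01; 288 164.94; 290 164.86;
```

```bash
python3 -m handwheel '[{"delta_pos":[0,0.008,-0.15],"delta_rot":[0,0,0.005],"gripper":1},{"delta_pos":[0,0,-0.15],"delta_rot":[0,0,0],"gripper":1},{"delta_pos":[0,0,-0.1],"delta_rot":[0,0,0],"gripper":1},{"delta_pos":[0,0,0],"delta_rot":[0,0,0],"gripper":1},{"delta_pos":[0,0,0],"delta_rot":[0,0,0],"gripper":1}]'; python3 - <<'E'
from h import *
s=bot.state();print(rot(s['tcp_rot']).as_matrix().round(4),s['tcp_pos'],s['contact_force'])
E
```

```text
time: 8.6
tcp_pos: [0.5161, -0.1916, 0.2447]
tcp_rot: [0.686, 0.18, 0.681, -0.181]
contact_force: [0.4, 0.5, -0.8]
gripper_width: 0.301
[[ 6.400e-03  4.942e-01  8.694e-01]
 [-3.500e-03  8.694e-01 -4.941e-01]
 [-1.000e+00  2.000e-04  7.300e-03]] [ 0.51607386 -0.19164731  0.24471283] [ 0.40119786  0.50444616 -0.82952425]
```

```bash
python3 -m handwheel '[{"delta_pos":[-0.018,-0.012,-0.03],"delta_rot":[0.001,0.0018,0],"gripper":1},{"delta_pos":[0,0,0],"delta_rot":[0,0,0],"gripper":1},{"delta_pos":[0,0,0],"delta_rot":[0,0,0],"gripper":1}]'; python3 - <<'E'
from h import *
s=bot.state();print(rot(s['tcp_rot']).as_matrix().round(4),s['tcp_pos'],s['contact_force'])
c=cam("wrist");save(c,"pics/w3.png")
p=proj(c,[[.512,-.1967,.078]])[0].astype(int);print(p)
x,y=p[0]-40,p[1]-30; print(x,y)
cv2.imwrite("pics/c4.png",cv2.cvtColor(cv2.resize(c["img"][y:y+75,x:x+80],None,fx=8,fy=8,interpolation=cv2.INTER_CUBIC),cv2.COLOR_RGB2BGR))
E
```

```text
time: 8.9
tcp_pos: [0.5143, -0.1939, 0.2424]
tcp_rot: [0.685, 0.181, 0.682, -0.181]
contact_force: [-0.9, 1.3, -1.8]
gripper_width: 0.306
[[ 3.100e-03  4.942e-01  8.694e-01]
 [-1.400e-03  8.694e-01 -4.942e-01]
 [-1.000e+00  3.000e-04  3.400e-03]] [ 0.51428092 -0.19385285  0.24244791] [-0.88975926  1.30087307 -1.8420427 ]
[279 178]
239 148
```

View pics/c4.png

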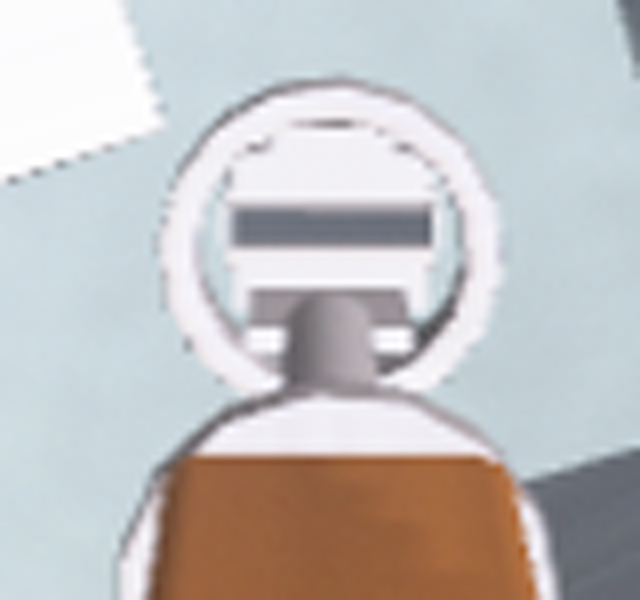

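```bash
python3 - <<'E'
from h import *
c=load("pics/w3.png"); f=lambda *a: np.array(a)/8+[239,148]-0.44
u=np.array([.494,.869]);n=np.array([.869,-.494])
T=np.array([.5143,-.1939])
def sh(k,p): d=p[:2]-T; print(k,p.round(4),"along",(d@u).round(4),"perp",(d@n).round(4))
for rr in(240,245): sh("ring",onz(c,f((331,rr)),.078)[0])
r=onz(c,f((331,80)),.078)[0]; sh("ringtop(expect perp -21)",r)
sh("tipedge",onz(c,f((329,288)),.098)[0])
sh("shoulder edge",onz(c,f((329,327)),.116)[0]);sh("shoulder back",onz(c,f((329,350)),.116)[0])
for z in(.076,.07,.066,.062): sh("slot%.3f"%z,onz(c,f((331,227)),z)[0])
E
```

```text
ring [ 0.5108 -0.1961  0.078 ] along -0.0036 perp -0.0019
ring [ 0.5114 -0.1964  0.078 ] along -0.0036 perp -0.0013
ringtop(expect perp -21) [ 0.4939 -0.1864  0.078 ] along -0.0035 perp -0.0214
tipedge [ 0.5116 -0.1966  0.098 ] along -0.0037 perp -0.001
shoulder edge [ 0.5116 -0.1964  0.116 ] along -0.0035 perp -0.0011
shoulder back [ 0.5138 -0.1977  0.116 ] along -0.0036 perp 0.0015
slot0.076 [ 0.5098 -0.1955  0.076 ] along -0.0036 perp -0.0031
slot0.070 [ 0.511  -0.1962  0.07  ] along -0.0037 perp -0.0017
slot0.066 [ 0.5118 -0.1967  0.066 ] along -0.0037 perp -0.0008
slot0.062 [ 0.5126 -0.1972  0.062 ] along -0.0037 perp 0.0001
```

```bash
python3 -m handwheel '[{"delta_pos":[-0.005,0.002,-0.1],"delta_rot":[0.0003,0.0007,0],"gripper":1},{"delta_pos":[0,0,-0.02],"delta_rot":[0,0,0],"gripper":1},{"delta_pos":[0,0,0],"delta_rot":[0,0,0],"gripper":1}]'; cat > st.py <<'E'
from h import *
s=bot.state();M=rot(s['tcp_rot']).as_matrix();p=np.array(s['tcp_pos'])
print("t",s['time'],"tcp",p.round(4),"tilt",M[:2,0].round(4),"head",np.arctan2(M[1,1],M[0,1]).round(4),"F",np.array(s['contact_force']).round(2),"T",np.array(s['wrist_torque']).round(3))
t=p+M[:,0]*.144;u=np.array([.494,.869]);n=np.array([.869,-.494]);d=t[:2]-[.5143+.0031*.144,-.1939-.0014*.144]
print("tip z",t[2].round(4),"tip shift since look: along",(d@u).round(4),"perp",(d@n).round(4))
E
python3 st.py
```

```text
time: 9.25
tcp_pos: [0.5134, -0.1937, 0.223]
tcp_rot: [0.684, 0.181, 0.683, -0.181]
contact_force: [-0.3, -0.4, -1.4]
gripper_width: 0.302
t 9.25 tcp [ 0.5134 -0.1937  0.223 ] tilt [ 0.001  -0.0005] head 1.0536 F [-0.27 -0.45 -1.39] T [-0.014 -0.016  0.004]
tip z 0.079 tip shift since look: along -0.0003 perp -0.0012
```

```bash
for k in 1; do python3 -m handwheel '[{"delta_pos":[0.001,0,-0.035],"delta_rot":[0,0,0],"gripper":1},{"delta_pos":[0,0,-0.015],"delta_rot":[0,0,0],"gripper":1},{"delta_pos":[0,0,-0.007],"delta_rot":[0,0,0],"gripper":1}]';python3 st.py; python3 -m handwheel '[{"delta_pos":[0,0,-0.014],"delta_rot":[0,0,0],"gripper":1}]'; python3 st.py; done
```

```text
time: 9.55
tcp_pos: [0.5135, -0.1937, 0.2135]
tcp_rot: [0.684, 0.181, 0.683, -0.181]
contact_force: [0.3, -0.6, -0.9]
gripper_width: 0.303
t 9.55 tcp [ 0.5135 -0.1937  0.2135] tilt [ 0.0005 -0.0003] head 1.0536 F [ 0.25 -0.56 -0.93] T [-0.003  0.07  -0.034]
tip z 0.0695 tip shift since look: along -0.0003 perp -0.0013
time: 9.65
tcp_pos: [0.5135, -0.1936, 0.2114]
tcp_rot: [0.684, 0.181, 0.683, -0.181]
contact_force: [-0.2, 0.1, -1.5]
gripper_width: 0.301
t 9.65 tcp [ 0.5135 -0.1936  0.2114] tilt [ 0.0007 -0.0004] head 1.0537 F [-0.23  0.09 -1.53] T [ 0.061  0.009 -0.031]
tip z 0.0674 tip shift since look: along -0.0002 perp -0.0011
```

Steps track well. Continuing in about 2 mm steps with force checks.

```bash
python3 -m handwheel '[{"delta_pos":[0,0,-0.012],"delta_rot":[0,0,0],"gripper":1}]'; python3 st.py; python3 -m handwheel '[{"delta_pos":[0,0,-0.01],"delta_rot":[0,0,0],"gripper":1}]'; python3 st.py
```

```text
time: 9.75
tcp_pos: [0.5136, -0.1937, 0.2095]
tcp_rot: [0.684, 0.181, 0.683, -0.181]
contact_force: [0.1, 0.3, -0.8]
gripper_width: 0.302
t 9.75 tcp [ 0.5136 -0.1937  0.2095] tilt [ 0.0008 -0.0005] head 1.0537 F [ 0.09  0.3  -0.85] T [0.031 0.018 0.026]
tip z 0.0655 tip shift since look: along -0.0002 perp -0.0011
time: 9.85
tcp_pos: [0.5136, -0.1937, 0.2079]
tcp_rot: [0.684, 0.181, 0.683, -0.181]
contact_force: [-0.1, 0.3, -1.9]
gripper_width: 0.299
t 9.85 tcp [ 0.5136 -0.1937  0.2079] tilt [ 0.001  -0.0005] head 1.0537 F [-0.09  0.34 -1.94] T [-0.018 -0.003  0.039]
tip z 0.0639 tip shift since look: along -0.0002 perp -0.001
```

```bash
python3 -m handwheel '[{"delta_pos":[0,0,-0.01],"delta_rot":[0,0,0],"gripper":1}]'; python3 st.py
```

```text
time: 9.95
tcp_pos: [0.5137, -0.1937, 0.2063]
tcp_rot: [0.684, 0.181, 0.683, -0.181]
contact_force: [0.7, 0.4, -1.9]
gripper_width: 0.304
t 9.95 tcp [ 0.5137 -0.1937  0.2063] tilt [ 0.001  -0.0005] head 1.0537 F [ 0.69  0.43 -1.86] T [-0.037 -0.062  0.047]
tip z 0.0623 tip shift since look: along -0.0002 perp -0.001
```

```bash
python3 -m handwheel '[{"delta_pos":[-0.001,0,-0.008],"delta_rot":[0,0,0],"gripper":1}]'; python3 st.py
```

```text
time: 10.05
tcp_pos: [0.5136, -0.1937, 0.205]
tcp_rot: [0.684, 0.181, 0.683, -0.181]
contact_force: [0.3, -0.1, -1.1]
gripper_width: 0.303
t 10.05 tcp [ 0.5136 -0.1937  0.205 ] tilt [ 0.0011 -0.0006] head 1.0537 F [ 0.26 -0.1  -1.09] T [ 0.003  0.025 -0.007]
tip z 0.061 tip shift since look: along -0.0002 perp -0.0011
```

```bash
python3 -m handwheel '[{"delta_pos":[0,0,-0.007],"delta_rot":[0,0,0],"gripper":1}]'; python3 st.py
```

```text
time: 10.15
tcp_pos: [0.5136, -0.1937, 0.2039]
tcp_rot: [0.684, 0.181, 0.683, -0.181]
contact_force: [0.5, -0.7, -1.2]
gripper_width: 0.301
t 10.15 tcp [ 0.5136 -0.1937  0.2039] tilt [ 0.0012 -0.0006] head 1.0537 F [ 0.55 -0.68 -1.16] T [-0.029  0.002 -0.006]
tip z 0.0599 tip shift since look: along -0.0002 perp -0.0011
```

```bash
python3 -m handwheel '[{"delta_pos":[0,0,-0.007],"delta_rot":[0,0,0],"gripper":1}]'; python3 st.py
```

```text
time: 10.25
tcp_pos: [0.5136, -0.1937, 0.2029]
tcp_rot: [0.684, 0.181, 0.683, -0.181]
contact_force: [0.4, 0.5, 0.5]
gripper_width: 0.302
t 10.25 tcp [ 0.5136 -0.1937  0.2029] tilt [ 0.0013 -0.0007] head 1.0537 F [0.42 0.45 0.52] T [-0.049  0.085  0.013]
tip z 0.0589 tip shift since look: along -0.0002 perp -0.001
```

```bash
python3 -m handwheel '[{"delta_pos":[0,0,-0.005],"delta_rot":[0,0,0],"gripper":1}]'; python3 st.py
```

```text
time: 10.35
tcp_pos: [0.5138, -0.1938, 0.2024]
tcp_rot: [0.684, 0.181, 0.683, -0.181]
contact_force: [0.7, 0.8, 1.4]
gripper_width: 0.302
t 10.35 tcp [ 0.5138 -0.1938  0.2024] tilt [ 0.0018 -0.001 ] head 1.0536 F [0.67 0.76 1.36] T [-0.028  0.068 -0.02 ]
tip z 0.0584 tip shift since look: along -0.0002 perp -0.0007
```

```bash
python3 -m handwheel '[{"delta_pos":[0,0,-0.005],"delta_rot":[0,0,0],"gripper":1}]'; python3 st.py
```

```text
time: 10.45
tcp_pos: [0.5141, -0.1939, 0.202]
tcp_rot: [0.685, 0.181, 0.683, -0.181]
contact_force: [-0.3, -0.1, 1.7]
gripper_width: 0.306
t 10.45 tcp [ 0.5141 -0.1939  0.202 ] tilt [ 0.0026 -0.0013] head 1.0536 F [-0.29 -0.07  1.66] T [-0.008  0.107 -0.012]
tip z 0.058 tip shift since look: along -0.0002 perp -0.0002
```

```bash
python3 -m handwheel '[{"delta_pos":[0.004,-0.0023,-0.003],"delta_rot":[0,0,0],"gripper":1}]'; python3 st.py;  python3 - <<'E'
from h import *
c=cam("wrist");save(c,"pics/w4.png")
p=proj(c,[[.512,-.1967,.078]])[0].astype(int);x,y=p[0]-32,p[1]-30; print(x,y)
cv2.imwrite("pics/c5.png",cv2.cvtColor(cv2.resize(c["img"][y:y+60,x:x+64],None,fx=10,fy=10,interpolation=cv2.INTER_CUBIC),cv2.COLOR_RGB2BGR))
E
```

```text
time: 10.55
tcp_pos: [0.5149, -0.1944, 0.202]
tcp_rot: [0.685, 0.181, 0.682, -0.181]
contact_force: [0.1, -0.5, 2.9]
gripper_width: 0.3
t 10.55 tcp [ 0.5149 -0.1944  0.202 ] tilt [ 0.0032 -0.0016] head 1.0536 F [ 0.12 -0.48  2.92] T [0.091 0.212 0.068]
tip z 0.058 tip shift since look: along -0.0001 perp 0.0008
247 158
```

View pics/c5.png

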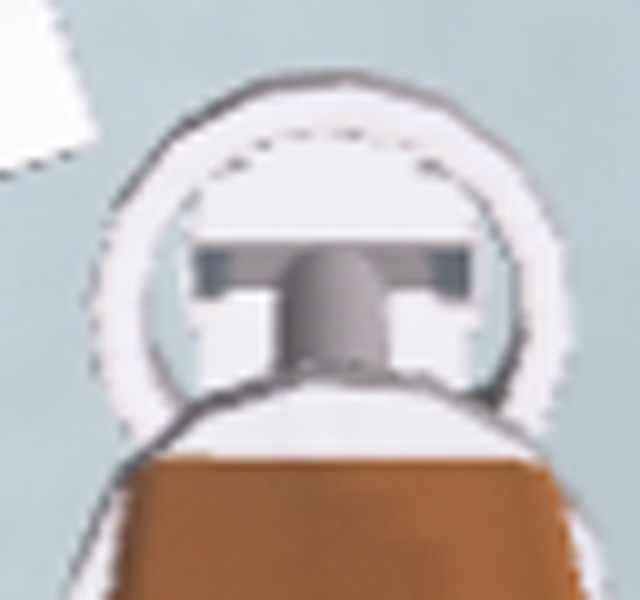

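The picture shows the blade seated in the slot: dark slot ends show at both sides of it, (205,270) and (455,270), and it is centred. Now I'll press in gradually.

```bash
python3 -m handwheel '[{"delta_pos":[-0.003,0.0017,-0.005],"delta_rot":[0.0003,0.0006,0],"gripper":1}]'; python3 st.py
```

```text
time: 10.7
tcp_pos: [0.5147, -0.1942, 0.2015]
tcp_rot: [0.684, 0.181, 0.683, -0.181]
contact_force: [-0.4, -0.6, 3.1]
gripper_width: 0.299
t 10.7 tcp [ 0.5147 -0.1942  0.2015] tilt [ 0.0017 -0.0009] head 1.0535 F [-0.38 -0.57  3.08] T [-0.054  0.099 -0.053]
tip z 0.0575 tip shift since look: along -0.0001 perp 0.0003
```

```bash
python3 -m handwheel '[{"delta_pos":[0,0,-0.006],"delta_rot":[0,0,0],"gripper":1}]'; python3 st.py
```

```text
time: 10.8
tcp_pos: [0.5149, -0.1943, 0.2008]
tcp_rot: [0.684, 0.181, 0.683, -0.181]
contact_force: [-0.4, 0.0, 3.7]
gripper_width: 0.301
t 10.8 tcp [ 0.5149 -0.1943  0.2008] tilt [ 0.0021 -0.0011] head 1.0535 F [-0.39  0.05  3.73] T [0.001 0.243 0.034]
tip z 0.0568 tip shift since look: along -0.0001 perp 0.0006
```

```bash
python3 -m handwheel '[{"delta_pos":[0,0,-0.006],"delta_rot":[0,0,0],"gripper":1}]'; python3 st.py
```

```text
time: 10.9
tcp_pos: [0.5151, -0.1944, 0.2002]
tcp_rot: [0.685, 0.181, 0.683, -0.181]
contact_force: [-0.5, -0.3, 3.9]
gripper_width: 0.299
t 10.9 tcp [ 0.5151 -0.1944  0.2002] tilt [ 0.0027 -0.0013] head 1.0535 F [-0.53 -0.27  3.91] T [ 0.006  0.244 -0.   ]
tip z 0.0562 tip shift since look: along -0.0 perp 0.0009
```

```bash
python3 -m handwheel '[{"delta_pos":[-0.001,0.001,-0.005],"delta_rot":[0.0002,0.0004,0],"gripper":1}]'; python3 st.py;python3 -m handwheel '[{"delta_pos":[0,0,0],"delta_rot":[0,0,0],"gripper":1}]'; python3 st.py
```

```text
time: 11.0
tcp_pos: [0.5151, -0.1943, 0.1997]
tcp_rot: [0.684, 0.181, 0.683, -0.181]
contact_force: [-0.3, 0.2, 6.0]
gripper_width: 0.3
t 11.0 tcp [ 0.5151 -0.1943  0.1997] tilt [ 0.0019 -0.001 ] head 1.0534 F [-0.28  0.18  5.98] T [-0.052  0.215  0.028]
tip z 0.0557 tip shift since look: along -0.0 perp 0.0007
time: 11.1
tcp_pos: [0.5153, -0.1944, 0.1999]
tcp_rot: [0.684, 0.181, 0.683, -0.181]
contact_force: [-1.1, -0.5, 5.3]
gripper_width: 0.303
t 11.1 tcp [ 0.5153 -0.1944  0.1999] tilt [ 0.0024 -0.0012] head 1.0534 F [-1.06 -0.46  5.29] T [-0.02   0.271 -0.01 ]
tip z 0.0559 tip shift since look: along 0.0 perp 0.001
```

```bash
python3 -m handwheel '[{"delta_pos":[0,0,-0.003],"delta_rot":[0.0001,0.0002,-0.02],"gripper":1},{"delta_pos":[0,0,-0.0015],"delta_rot":[0.0001,0.0002,-0.02],"gripper":1}]'; python3 st.py
```

```text
time: 11.3
tcp_pos: [0.5157, -0.1947, 0.1999]
tcp_rot: [0.671, 0.224, 0.67, -0.225]
contact_force: [-1.0, -0.9, 5.5]
gripper_width: 0.305
t 11.3 tcp [ 0.5157 -0.1947  0.1999] tilt [ 0.002  -0.0016] head 0.9249 F [-1.01 -0.94  5.46] T [-0.129  0.231  0.027]
tip z 0.0559 tip shift since look: along -0.0001 perp 0.0015
```

```bash
python3 -m handwheel '[{"delta_pos":[0.0005,-0.0005,-0.0025],"delta_rot":[0.0001,0.0002,-0.025],"gripper":1},{"delta_pos":[0.0005,-0.0005,-0.002],"delta_rot":[0.0001,0.0002,-0.025],"gripper":1},{"delta_pos":[0.0005,-0.0007,-0.002],"delta_rot":[0.0001,0.0002,-0.025],"gripper":1}]'; python3 st.py
```

```text
time: 11.6
tcp_pos: [0.5164, -0.1954, 0.1999]
tcp_rot: [0.639, 0.304, 0.637, -0.305]
contact_force: [-0.8, -0.5, 5.4]
gripper_width: 0.306
t 11.6 tcp [ 0.5164 -0.1954  0.1999] tilt [ 0.0012 -0.0021] head 0.68 F [-0.81 -0.48  5.38] T [-0.     0.315  0.048]
tip z 0.0559 tip shift since look: along -0.0004 perp 0.0024
```

```bash
python3 -m handwheel '[{"delta_pos":[-0.0007,-0.0006,-0.0022],"delta_rot":[0.0003,0.0002,-0.025],"gripper":1},{"delta_pos":[-0.0007,-0.0006,-0.002],"delta_rot":[0.0003,0.0002,-0.025],"gripper":1},{"delta_pos":[-0.0007,-0.0007,-0.002],"delta_rot":[0.0003,0.0002,-0.025],"gripper":1}]'; python3 st.py
```

```text
time: 11.9
tcp_pos: [0.5166, -0.1959, 0.1999]
tcp_rot: [0.596, 0.38, 0.596, -0.38]
contact_force: [-0.8, -0.3, 5.2]
gripper_width: 0.301
t 11.9 tcp [ 0.5166 -0.1959  0.1999] tilt [ 0.0003 -0.0003] head 0.4345 F [-0.76 -0.27  5.23] T [-0.028  0.29   0.077]
tip z 0.0559 tip shift since look: along -0.0007 perp 0.0026
```

```bash
python3 -m handwheel '[{"delta_pos":[-0.0006,-0.001,-0.0022],"delta_rot":[0.0001,0.0002,-0.025],"gripper":1},{"delta_pos":[-0.0006,-0.001,-0.002],"delta_rot":[0.0001,0.0002,-0.025],"gripper":1},{"delta_pos":[-0.0006,-0.001,-0.002],"delta_rot":[0.0001,0.0002,-0.025],"gripper":1}]'; python3 st.py
```

```text
time: 12.2
tcp_pos: [0.5168, -0.1966, 0.1999]
tcp_rot: [0.545, 0.451, 0.545, -0.451]
contact_force: [-0.7, 0.0, 6.6]
gripper_width: 0.302
t 12.2 tcp [ 0.5168 -0.1966  0.1999] tilt [-0.0004  0.    ] head 0.189 F [-0.67  0.04  6.57] T [0.037 0.268 0.03 ]
tip z 0.0559 tip shift since look: along -0.0011 perp 0.003
```

```bash
python3 -m handwheel '[{"delta_pos":[-0.0006,-0.001,-0.0022],"delta_rot":[0.0001,0.0002,-0.025],"gripper":1},{"delta_pos":[-0.0006,-0.001,-0.0022],"delta_rot":[0.0001,0.0002,-0.025],"gripper":1}]'; python3 st.py
```

```text
time: 12.4
tcp_pos: [0.5169, -0.1969, 0.1998]
tcp_rot: [0.506, 0.494, 0.507, -0.494]
contact_force: [-1.5, -0.5, 4.7]
gripper_width: 0.304
t 12.4 tcp [ 0.5169 -0.1969  0.1998] tilt [-0.0008  0.0004] head 0.0254 F [-1.5  -0.5   4.75] T [0.081 0.29  0.032]
tip z 0.0558 tip shift since look: along -0.0014 perp 0.0032
```

```bash
python3 -m handwheel '[{"delta_pos":[-0.0003,-0.001,-0.0022],"delta_rot":[0,0.0002,-0.023],"gripper":1},{"delta_pos":[-0.0003,-0.001,-0.0022],"delta_rot":[0,0.0002,-0.023],"gripper":1},{"delta_pos":[-0.0003,-0.001,-0.0022],"delta_rot":[0,0.0002,-0.02],"gripper":1}]'; python3 st.py
```

```text
time: 12.7
tcp_pos: [0.5171, -0.1973, 0.1997]
tcp_rot: [-0.45, -0.545, -0.45, 0.546]
contact_force: [-1.0, 0.5, 4.6]
gripper_width: 0.299
t 12.7 tcp [ 0.5171 -0.1973  0.1997] tilt [-0.0017  0.0003] head -0.1911 F [-1.    0.45  4.56] T [0.148 0.312 0.086]
tip z 0.0557 tip shift since look: along -0.0017 perp 0.0034
```

```bash
python3 -m handwheel '[{"delta_pos":[0,-0.0006,-0.0022],"delta_rot":[0,0.0001,-0.012],"gripper":1}]'; python3 st.py
```

```text
time: 12.8
tcp_pos: [0.5173, -0.1973, 0.1997]
tcp_rot: [-0.439, -0.554, -0.439, 0.555]
contact_force: [-1.2, -0.1, 6.1]
gripper_width: 0.304
t 12.8 tcp [ 0.5173 -0.1973  0.1997] tilt [-0.0017  0.0003] head -0.2313 F [-1.18 -0.08  6.06] T [0.12  0.361 0.042]
tip z 0.0557 tip shift since look: along -0.0016 perp 0.0035
```

```bash
python3 -m handwheel '[{"delta_pos":[0,-0.0006,-0.0022],"delta_rot":[0,0.0001,-0.012],"gripper":1}]'; python3 st.py
```

```text
time: 12.9
tcp_pos: [0.5173, -0.1973, 0.1996]
tcp_rot: [-0.428, -0.562, -0.428, 0.563]
contact_force: [-0.7, -0.2, 6.1]
gripper_width: 0.299
t 12.9 tcp [ 0.5173 -0.1973  0.1996] tilt [-0.0018  0.0003] head -0.2706 F [-0.71 -0.16  6.15] T [0.133 0.374 0.029]
tip z 0.0556 tip shift since look: along -0.0016 perp 0.0036
```

```bash
python3 -m handwheel '[{"delta_pos":[-0.0005,-0.0003,-0.002],"delta_rot":[0,0,-0.009],"gripper":1}]'; python3 st.py|head -1
```

```text
time: 13.0
tcp_pos: [0.5173, -0.1973, 0.1996]
tcp_rot: [-0.419, -0.569, -0.42, 0.57]
contact_force: [-1.3, -0.9, 6.0]
gripper_width: 0.306
t 13.0 tcp [ 0.5173 -0.1973  0.1996] tilt [-0.0016  0.0003] head -0.3003 F [-1.32 -0.92  6.  ] T [0.143 0.441 0.075]
```

```bash
python3 -m handwheel '[{"delta_pos":[-0.0005,-0.0003,-0.002],"delta_rot":[0,0,-0.007],"gripper":1}]'; python3 st.py|head -1
```

```text
time: 13.1
tcp_pos: [0.5174, -0.1972, 0.1996]
tcp_rot: [-0.413, -0.574, -0.413, 0.574]
contact_force: [-1.4, 0.8, 5.1]
gripper_width: 0.303
t 13.1 tcp [ 0.5174 -0.1972  0.1996] tilt [-0.0013  0.0002] head -0.3234 F [-1.43  0.83  5.15] T [0.098 0.446 0.046]
```

```bash
python3 -m handwheel '[{"delta_pos":[-0.0005,-0.0003,-0.002],"delta_rot":[0,0,-0.006],"gripper":1}]'; python3 st.py|head -1
```

```text
time: 13.2
tcp_pos: [0.5174, -0.1972, 0.1996]
tcp_rot: [-0.407, -0.578, -0.408, 0.578]
contact_force: [-1.3, 1.1, 5.6]
gripper_width: 0.306
t 13.2 tcp [ 0.5174 -0.1972  0.1996] tilt [-0.0011  0.0002] head -0.3429 F [-1.26  1.13  5.57] T [0.12  0.412 0.049]
```

```bash
python3 -m handwheel '[{"delta_pos":[-0.0005,-0.0003,-0.002],"delta_rot":[0,0,-0.007],"gripper":1}]'; python3 st.py|head -1
```

```text
time: 13.3
tcp_pos: [0.5173, -0.1971, 0.1996]
tcp_rot: [-0.401, -0.582, -0.401, 0.583]
contact_force: [-0.8, 0.4, 6.1]
gripper_width: 0.301
t 13.3 tcp [ 0.5173 -0.1971  0.1996] tilt [-0.0009  0.0001] head -0.3656 F [-0.79  0.38  6.12] T [0.13  0.44  0.075]
```

```bash
python3 -m handwheel '[{"delta_pos":[-0.0005,-0.0003,-0.002],"delta_rot":[0,0,-0.006],"gripper":1}]'; python3 st.py|head -1
```

```text
time: 13.4
tcp_pos: [0.5173, -0.1971, 0.1996]
tcp_rot: [-0.395, -0.586, -0.395, 0.587]
contact_force: [-0.5, 0.7, 5.2]
gripper_width: 0.305
t 13.4 tcp [ 0.5173 -0.1971  0.1996] tilt [-0.0006  0.    ] head -0.3852 F [-0.48  0.73  5.19] T [0.106 0.402 0.122]
```

```bash
python3 - <<'E'
from h import *
c=cam("wrist");save(c,"pics/w5.png")
p=proj(c,[[.512,-.1967,.078]])[0].astype(int);x,y=p[0]-32,p[1]-30; print(x,y)
cv2.imwrite("pics/c6.png",cv2.cvtColor(cv2.resize(c["img"][y:y+60,x:x+64],None,fx=10,fy=10,interpolation=cv2.INTER_CUBIC),cv2.COLOR_RGB2BGR))
E
python3 st.py
```

```text
246 161
t 13.45 tcp [ 0.5174 -0.1971  0.1997] tilt [-0.0005 -0.    ] head -0.3864 F [-1.1   0.95  6.62] T [0.133 0.408 0.137]
tip z 0.0557 tip shift since look: along -0.0014 perp 0.0037
```

View pics/c6.png

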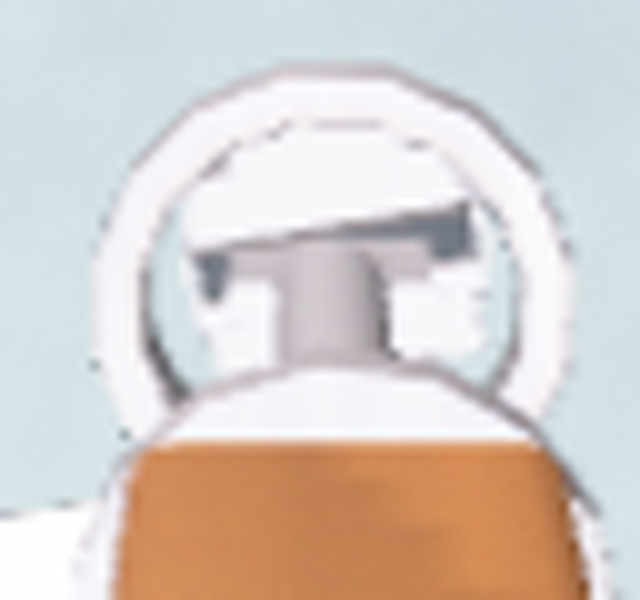

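The blade is seated. The slot's edge runs from (190,250) to (470,203), about 0.17 rad behind the blade, which puts the slot at about -0.21 = box yaw, at the stop. I'll check this by ray-casting, along with the fixed locks' slots.

```bash
python3 - <<'E'
from h import *
c=load("pics/w5.png"); f=lambda *a: np.array(a)/10+[246,161]-0.45
e=onz(c,f((190,252),(470,204)),.062);d=e[1]-e[0];print(np.arctan2(d[1],d[0]),np.linalg.norm(d))
E
python3 -m handwheel '[{"delta_pos":[-0.0005,0,-0.002],"delta_rot":[0,0,-0.005],"gripper":1}]'; python3 st.py|head -1
```

```text
-0.21156576552278464 0.02554939834653154
time: 13.55
tcp_pos: [0.5174, -0.197, 0.1996]
tcp_rot: [-0.39, -0.59, -0.39, 0.59]
contact_force: [-1.1, 0.4, 5.5]
gripper_width: 0.306
t 13.55 tcp [ 0.5174 -0.197   0.1996] tilt [-0.0003 -0.    ] head -0.402 F [-1.06  0.36  5.53] T [0.118 0.325 0.145]
```

```bash
python3 -m handwheel '[{"delta_pos":[0,0,-0.002],"delta_rot":[0,0,0],"gripper":1},{"delta_pos":[0,0,-0.002],"delta_rot":[0,0,0],"gripper":1},{"delta_pos":[0,0,-0.001],"delta_rot":[0,0,0.025],"gripper":1},{"delta_pos":[0,0,0],"delta_rot":[0,0,0.025],"gripper":1},{"delta_pos":[0,0,0.03],"delta_rot":[0,0,0],"gripper":1},{"delta_pos":[0,0,0.06],"delta_rot":[0,0,0],"gripper":1},{"delta_pos":[0,0,0.15],"delta_rot":[0,0,0],"gripper":1},{"delta_pos":[0,0,0.2],"delta_rot":[0,0,0],"gripper":1},{"delta_pos":[0,0,0.2],"delta_rot":[0,0,0],"gripper":1},{"delta_pos":[0,0,0.1],"delta_rot":[0,0,0],"gripper":1},{"delta_pos":[0,0,0],"delta_rot":[0,0,0],"gripper":1}]'; python3 st.py|head -1
python3 - <<'E'
from h import *
c=cam("wrist");save(c,"pics/w6.png")
p=proj(c,[[.512,-.1967,.078]])[0].astype(int);x,y=p[0]-40,p[1]-30; print(x,y)
cv2.imwrite("pics/c7.png",cv2.cvtColor(cv2.resize(c["img"][y:y+75,x:x+80],None,fx=8,fy=8,interpolation=cv2.INTER_CUBIC),cv2.COLOR_RGB2BGR))
E
```

```text
time: 14.65
tcp_pos: [0.5149, -0.1956, 0.3138]
tcp_rot: [-0.431, -0.558, -0.435, 0.56]
contact_force: [-0.2, 0.7, -0.8]
gripper_width: 0.301
t 14.65 tcp [ 0.5149 -0.1956  0.3138] tilt [-0.0058  0.0026] head -0.2517 F [-0.2   0.69 -0.83] T [ 0.013 -0.019 -0.001]
242 136
```

View pics/c7.png

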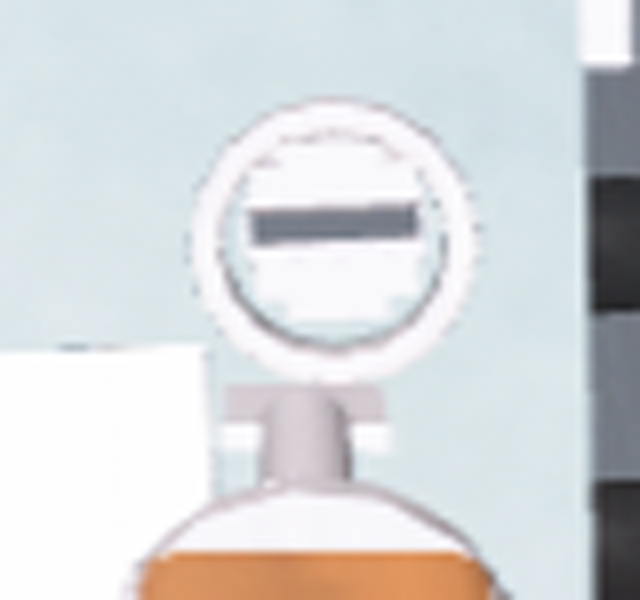

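The slot now lies at about -0.21 rad = box x, with the head sprung out and the blade clear. Next I'll carry the driver back over the rack.

```bash
python3 -m handwheel '[{"delta_pos":[0,0,0.2],"delta_rot":[0,-0.002,0.014],"gripper":1},{"delta_pos":[0,0.15,0.2],"delta_rot":[0,0,0.014],"gripper":1},{"delta_pos":[0,0.3,0.05],"delta_rot":[0,0,0],"gripper":1},{"delta_pos":[0,0.3,0],"delta_rot":[0,0,0],"gripper":1},{"delta_pos":[0,0.3,0],"delta_rot":[0,0,0],"gripper":1},{"delta_pos":[0,0.3,0],"delta_rot":[0,0,0],"gripper":1},{"delta_pos":[0,0.3,0],"delta_rot":[0,0,0],"gripper":1},{"delta_pos":[0,0.3,0],"delta_rot":[0,0,0],"gripper":1},{"delta_pos":[0,0.3,0],"delta_rot":[0,0,0],"gripper":1},{"delta_pos":[0,0.3,0],"delta_rot":[0,0,0],"gripper":1},{"delta_pos":[0,0.12,0],"delta_rot":[0,0,0],"gripper":1},{"delta_pos":[0,0,0],"delta_rot":[0,0,0],"gripper":1},{"delta_pos":[0,0,0],"delta_rot":[0,0,0],"gripper":1}]'; python3 st.py|head -1
```

```text
time: 16.0
tcp_pos: [0.5037, 0.2174, 0.3627]
tcp_rot: [-0.447, -0.536, -0.461, 0.549]
contact_force: [0.5, -0.2, -1.2]
gripper_width: 0.301
t 16.0 tcp [0.5037 0.2174 0.3627] tilt [-0.0273  0.0037] head -0.1768 F [ 0.46 -0.21 -1.22] T [ 0.002 -0.085  0.055]
```

```bash
python3 -m handwheel '[{"delta_pos":[0.09,0.024,-0.05],"delta_rot":[-0.0008,-0.0102,0.0045],"gripper":1},{"delta_pos":[0,0,-0.1],"delta_rot":[0,0,0],"gripper":1},{"delta_pos":[0,0,-0.1],"delta_rot":[0,0,0],"gripper":1},{"delta_pos":[0,0,0],"delta_rot":[0,0,0],"gripper":1},{"delta_pos":[0,0,0],"delta_rot":[0,0,0],"gripper":1}]'; python3 st.py|head -1
```

```text
time: 16.5
tcp_pos: [0.5191, 0.2129, 0.3217]
tcp_rot: [0.456, 0.542, 0.453, -0.541]
contact_force: [0.4, -0.2, -1.3]
gripper_width: 0.303
t 16.5 tcp [0.5191 0.2129 0.3217] tilt [ 0.0032 -0.0032] head -0.1735 F [ 0.42 -0.21 -1.27] T [-0.029  0.026 -0.01 ]
```

```bash
python3 -m handwheel '[{"delta_pos":[-0.012,0.05,0],"delta_rot":[0.0013,-0.0005,0.003],"gripper":1},{"delta_pos":[0,0,0],"delta_rot":[0,0,0],"gripper":1},{"delta_pos":[0,0,0],"delta_rot":[0,0,0],"gripper":1}]'; python3 st.py|head -1
python3 - <<'E'
from h import *
c=cam("wrist");save(c,"pics/w7.png")
p=proj(c,[[.516,.22,.115]])[0].astype(int);x,y=p[0]-40,p[1]-40; print(x,y)
cv2.imwrite("pics/c8.png",cv2.cvtColor(cv2.resize(c["img"][y:y+75,x:x+80],None,fx=8,fy=8,interpolation=cv2.INTER_CUBIC),cv2.COLOR_RGB2BGR))
E
```

```text
time: 16.8
tcp_pos: [0.518, 0.2198, 0.3232]
tcp_rot: [0.458, 0.542, 0.456, -0.538]
contact_force: [0.1, -0.1, -1.2]
gripper_width: 0.301
t 16.8 tcp [0.518  0.2198 0.3232] tilt [0.0065 0.0014] head -0.1659 F [ 0.14 -0.07 -1.16] T [-0.003 -0.016  0.021]
240 130
```

View pics/c8.png

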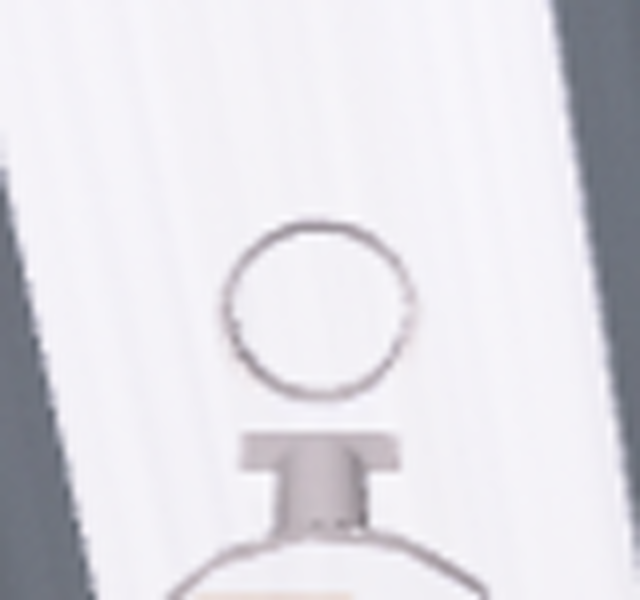

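The hole shows at crop (320,310) and the blade end at (321,434), aligned sideways.

```bash
python3 - <<'E'
from h import *
c=load("pics/w7.png"); f=lambda *a: np.array(a)/8+[240,130]-0.44
h=onz(c,f((319.5,310)),.115)[0];t=onz(c,f((321,446)),.179)[0];e=onz(c,f((243,434),(400,434)),.179)
print(h,t,t-h,np.linalg.norm(e[1]-e[0]))
E
```

```text
[0.51495048 0.22212552 0.115     ] [0.51483589 0.21920486 0.179     ] [-0.00011458 -0.00292066  0.064     ] 0.017994517158124643
```

```bash
python3 -m handwheel '[{"delta_pos":[-0.005,0.011,-0.08],"delta_rot":[0,0.0005,0],"gripper":1},{"delta_pos":[0,0,-0.12],"delta_rot":[0,0,0],"gripper":1},{"delta_pos":[0,0,-0.08],"delta_rot":[0,0,0],"gripper":1},{"delta_pos":[0,0,0],"delta_rot":[0,0,0],"gripper":1}]'; python3 st.py|head -1
```

```text
time: 17.25
tcp_pos: [0.5169, 0.2224, 0.2787]
tcp_rot: [0.458, 0.541, 0.456, -0.537]
contact_force: [-0.9, -0.8, -1.8]
gripper_width: 0.308
t 17.25 tcp [0.5169 0.2224 0.2787] tilt [0.0055 0.0021] head -0.1648 F [-0.88 -0.81 -1.8 ] T [-0.023  0.061  0.015]
```

```bash
python3 -m handwheel '[{"delta_pos":[0.002,-0.006,-0.1],"delta_rot":[-0.0003,0.0002,0],"gripper":1},{"delta_pos":[0,0,-0.12],"delta_rot":[0,0,0],"gripper":1},{"delta_pos":[0,0,-0.05],"delta_rot":[0,0,0],"gripper":1},{"delta_pos":[0,0,0],"delta_rot":[0,0,0],"gripper":1}]'; python3 st.py|head -1
```

```text
time: 17.65
tcp_pos: [0.5172, 0.2214, 0.2355]
tcp_rot: [0.458, 0.541, 0.456, -0.538]
contact_force: [-0.3, -0.9, -0.1]
gripper_width: 0.302
t 17.65 tcp [0.5172 0.2214 0.2355] tilt [0.005  0.0011] head -0.1649 F [-0.33 -0.9  -0.1 ] T [ 0.023  0.002 -0.011]
```

Right on pose, with the tip well inside the hole. Lowering to just above where the stub enters.

```bash
python3 -m handwheel '[{"delta_pos":[0,0,-0.1],"delta_rot":[0,0,0],"gripper":1},{"delta_pos":[0,0,-0.12],"delta_rot":[0,0,0],"gripper":1},{"delta_pos":[0,0,-0.1],"delta_rot":[0,0,0],"gripper":1},{"delta_pos":[0,0,-0.02],"delta_rot":[0,0,0],"gripper":1},{"delta_pos":[0,0,0],"delta_rot":[0,0,0],"gripper":1}]'; python3 st.py|head -1
```

```text
time: 18.15
tcp_pos: [0.5181, 0.2218, 0.1824]
tcp_rot: [0.458, 0.542, 0.456, -0.537]
contact_force: [0.3, -0.4, -1.3]
gripper_width: 0.302
t 18.15 tcp [0.5181 0.2218 0.1824] tilt [0.0074 0.0022] head -0.1651 F [ 0.29 -0.43 -1.26] T [0.026 0.028 0.043]
```

```bash
python3 -m handwheel '[{"delta_pos":[-0.006,-0.003,-0.02],"delta_rot":[-0.0003,0.0008,0],"gripper":1},{"delta_pos":[0,0,-0.03],"delta_rot":[0,0,0],"gripper":1}]'; python3 st.py|head -1;  python3 -m handwheel '[{"delta_pos":[0,0,-0.03],"delta_rot":[0,0,0],"gripper":1}]'; python3 st.py|head -1
```

```text
time: 18.35
tcp_pos: [0.5179, 0.2218, 0.176]
tcp_rot: [0.458, 0.542, 0.456, -0.537]
contact_force: [-0.0, -0.9, -1.5]
gripper_width: 0.3
t 18.35 tcp [0.5179 0.2218 0.176 ] tilt [0.0069 0.0021] head -0.1651 F [-0.05 -0.88 -1.52] T [ 0.001 -0.011 -0.037]
time: 18.45
tcp_pos: [0.5182, 0.2219, 0.1717]
tcp_rot: [0.458, 0.542, 0.456, -0.537]
contact_force: [0.5, 0.3, -1.3]
gripper_width: 0.304
t 18.45 tcp [0.5182 0.2219 0.1717] tilt [0.0078 0.0023] head -0.1652 F [ 0.51  0.34 -1.3 ] T [-0.043  0.021 -0.023]
```

```bash
python3 -m handwheel '[{"delta_pos":[-0.008,-0.004,-0.015],"delta_rot":[-0.0004,0.001,0],"gripper":1},{"delta_pos":[-0.001,0,-0.02],"delta_rot":[0,0,0],"gripper":1}]'; python3 st.py|head -1
```

```text
time: 18.65
tcp_pos: [0.5169, 0.2213, 0.1662]
tcp_rot: [0.458, 0.541, 0.456, -0.538]
contact_force: [-0.3, -0.5, -1.6]
gripper_width: 0.304
t 18.65 tcp [0.5169 0.2213 0.1662] tilt [0.0049 0.001 ] head -0.1652 F [-0.33 -0.48 -1.55] T [ 0.074  0.035 -0.011]
```

```bash
python3 -m handwheel '[{"delta_pos":[-0.004,-0.002,-0.015],"delta_rot":[0,0.0005,0],"gripper":1}]'; python3 st.py|head -1
```

```text
time: 18.75
tcp_pos: [0.5162, 0.2211, 0.1637]
tcp_rot: [0.458, 0.541, 0.457, -0.538]
contact_force: [-0.5, 0.1, -1.3]
gripper_width: 0.302
t 18.75 tcp [0.5162 0.2211 0.1637] tilt [0.0031 0.001 ] head -0.1651 F [-0.48  0.1  -1.25] T [ 0.008 -0.067 -0.001]
```

```bash
python3 -m handwheel '[{"delta_pos":[-0.003,-0.002,-0.01],"delta_rot":[0,0.0004,0],"gripper":1}]'; python3 st.py|head -1
```

```text
time: 18.85
tcp_pos: [0.5163, 0.2214, 0.1633]
tcp_rot: [0.457, 0.541, 0.457, -0.538]
contact_force: [-3.2, 0.0, 16.8]
gripper_width: 0.3
t 18.85 tcp [0.5163 0.2214 0.1633] tilt [0.0034 0.0019] head -0.165 F [-3.180e+00  1.000e-02  1.684e+01] T [-0.207  0.758  0.039]
```

```bash
python3 -m handwheel '[{"delta_pos":[0.002,0,0.003],"delta_rot":[0,0,0],"gripper":1},{"delta_pos":[0,0,0],"delta_rot":[0,0,0],"gripper":-1},{"delta_pos":[0,0,0],"delta_rot":[0,0,0],"gripper":-1},{"delta_pos":[0,0,0],"delta_rot":[0,0,0],"gripper":-1},{"delta_pos":[0,0,0],"delta_rot":[0,0,0],"gripper":-1},{"delta_pos":[0,0,0],"delta_rot":[0,0,0],"gripper":-1},{"delta_pos":[0,0,0],"delta_rot":[0,0,0],"gripper":-1},{"delta_pos":[0,0,0],"delta_rot":[0,0,0],"gripper":-1}]'; python3 st.py|head -1
```

```text
time: 19.65
tcp_pos: [0.5171, 0.2216, 0.1643]
tcp_rot: [0.458, 0.541, 0.457, -0.538]
contact_force: [-0.3, -0.4, -0.1]
gripper_width: 0.997
t 19.65 tcp [0.5171 0.2216 0.1643] tilt [0.0046 0.0023] head -0.1651 F [-0.35 -0.38 -0.07] T [ 0.052 -0.054 -0.013]
```

```bash
python3 -m handwheel '[{"delta_pos":[0,0,0.1],"delta_rot":[0,0,0],"gripper":-1},{"delta_pos":[0,0,0.2],"delta_rot":[0,0,0],"gripper":-1},{"delta_pos":[0,0,0.2],"delta_rot":[0,0,0],"gripper":-1},{"delta_pos":[0,0,0.2],"delta_rot":[0,0,0],"gripper":-1},{"delta_pos":[0,0,0.2],"delta_rot":[0,0,0],"gripper":-1},{"delta_pos":[0,-0.3,0.1],"delta_rot":[0,0,0],"gripper":-1},{"delta_pos":[0,-0.3,0],"delta_rot":[0,0,0],"gripper":-1},{"delta_pos":[0,-0.3,0],"delta_rot":[0,0,0],"gripper":-1},{"delta_pos":[0,-0.3,0],"delta_rot":[0,0,0],"gripper":-1},{"delta_pos":[0,0,0],"delta_rot":[0,0,0],"gripper":-1},{"delta_pos":[0,0,0],"delta_rot":[0,0,0],"gripper":-1},{"delta_pos":[0,0,0],"delta_rot":[0,0,0],"gripper":-1}]'; python3 - <<'E'
from h import *
b=cam("top");save(b,"pics/t1.png");a=load("pics/t0.png")
i=b["img"]
A=cv2.resize(i[175:232,112:242],(560,246),interpolation=cv2.INTER_CUBIC)
B=cv2.resize(i[180:292,335:460],(380,340),interpolation=cv2.INTER_CUBIC)
o=np.zeros((600,560,3),np.uint8);o[:246]=A;o[250:590,:380]=B
cv2.imwrite("pics/crop9.png",cv2.cvtColor(o,cv2.COLOR_RGB2BGR))
d=np.abs(i.astype(int)-a["img"]).max(2)
for n,(x0,y0,x1,y1) in dict(awl=(115,180,150,212),drv=(154,180,188,212),nut=(196,180,226,212),lock=(362,196,388,222)).items(): print(n,(d[y0:y1,x0:x1]>40).sum())
def cen(im,x0,y0,x1,y1):
    h=cv2.cvtColor(im,cv2.COLOR_RGB2HSV)[y0:y1,x0:x1]; m=(h[...,1]>120)&(h[...,0]<25); return np.argwhere(m).mean(0).round(2)
for bx in((115,180,150,212),(154,180,188,212),(196,180,226,212)): print(cen(a["img"],*bx),cen(i,*bx))
E
```

```text
time: 20.85
tcp_pos: [0.5139, 0.0381, 0.3338]
tcp_rot: [0.461, 0.543, 0.457, -0.533]
contact_force: [0.1, 0.1, -0.3]
gripper_width: 1.0
awl 0
drv 300
nut 866
lock 53
[14.43 14.87] [14.43 14.87]
[14.61 15.49] [14.48 20.73]
[15.88 12.83] [15.5 14.5]
```

I've used up my picture views and the arm is shading the rack in this frame. I'll move it farther off and check by numbers.

```bash
python3 -m handwheel '[{"delta_pos":[0,-0.3,0],"delta_rot":[0,0,0],"gripper":-1},{"delta_pos":[0,-0.3,0],"delta_rot":[0,0,0],"gripper":-1},{"delta_pos":[0,-0.3,0],"delta_rot":[0,0,0],"gripper":-1},{"delta_pos":[0,0,0],"delta_rot":[0,0,0],"gripper":-1},{"delta_pos":[0,0,0],"delta_rot":[0,0,0],"gripper":-1},{"delta_pos":[0,0,0],"delta_rot":[0,0,0],"gripper":-1},{"delta_pos":[0,0,0],"delta_rot":[0,0,0],"gripper":-1}]'; python3 - <<'E'
from h import *
a=load("pics/t0.png")
def cen(im,x0,y0,x1,y1):
    h=cv2.cvtColor(im,cv2.COLOR_RGB2HSV)[y0:y1,x0:x1]; m=(h[...,1]>120)&(h[...,0]<25); return np.argwhere(m).mean(0).round(2),m.sum()
b=cam("top");save(b,"pics/t2.png");i=b["img"]
d=np.abs(i.astype(int)-a["img"]).max(2)
for n,bx in dict(awl=(115,180,150,212),drv=(154,180,188,212),nut=(196,180,226,212)).items(): x0,y0,x1,y1=bx;print(n,cen(a["img"],*bx),cen(i,*bx),(d[y0:y1,x0:x1]>40).sum())
# open lock slot direction: dark pixels in the head
for im,n in((a["img"],"before"),(i,"now")):
    g=cv2.cvtColor(im,cv2.COLOR_RGB2GRAY)[201:218,367:384]; yx=np.argwhere(g<g.mean()-35)
    yx=yx[np.hypot(*(yx-8).T)<5.5]; P=onz(a,yx[:,::-1]+[367,201],.065)[:,:2]
    v=cv2.fitLine(P.astype(np.float32),cv2.DIST_L2,0,1e-4,1e-4).ravel(); print(n,len(yx),np.arctan(v[1]/v[0]))
s0=load("pics/s0.png"); s1=cam("scene");d=np.abs(s1["img"].astype(int)-s0["img"]).max(2)[165:260,320:420]; print("scene rack diff",(d>40).sum())
E
```

```text
time: 21.6
tcp_pos: [0.5147, -0.0887, 0.3348]
tcp_rot: [0.466, 0.539, 0.463, -0.527]
contact_force: [0.2, 0.3, -1.0]
gripper_width: 1.002
awl (array([14.43, 14.87]), np.int64(312)) (array([14.43, 14.9 ]), np.int64(313)) 0
drv (array([14.61, 15.49]), np.int64(403)) (array([14.72, 15.07]), np.int64(396)) 32
nut (array([15.88, 12.83]), np.int64(226)) (array([15.88, 12.83]), np.int64(226)) 0
before 20 1.0775992Traceback (most recent call last):
  File "<stdin>", line 11, in <module>
  File "h.py", line 19, in onz
    o,d=ray(c,uv); return o+d*((z-o[2])/d[:,2])[:,None]
        ~~~^^^^^^
  File "h.py", line 15, in ray
    p=cv2.undistortPoints(np.array(uv,float).reshape(-1,1,2),np.array(c["K"]),np.array(c["D"],float)).reshape(-1,2)
      ~~~~~~~~~~~~~~~~~~~^^^^^^^^^^^^^^^^^^^^^^^^^^^^^^^^^^^^^^^^^^^^^^^^^^^^^^^^^^^^^^^^^^^^^^^^^^^^
cv2.error: OpenCV(4.12.0) /io/opencv/modules/calib3d/src/undistort.dispatch.cpp:347: error: (-215:Assertion failed) CV_IS_MAT(_src) && CV_IS_MAT(_dst) && (_src->rows == 1 || _src->cols == 1) && (_dst->rows == 1 || _dst->cols == 1) && _src->cols + _src->rows - 1 == _dst->rows + _dst->cols - 1 && (CV_MAT_TYPE(_src->type) == CV_32FC2 || CV_MAT_TYPE(_src->type) == CV_64FC2) && (CV_MAT_TYPE(_dst->type) == CV_32FC2 || CV_MAT_TYPE(_dst->type) == CV_64FC2) in function 'cvUndistortPointsInternal'
```

```bash
python3 - <<'E'
from h import *
a=load("pics/t1.png");g=cv2.cvtColor(a["img"],cv2.COLOR_RGB2GRAY)[201:218,367:384]; yx=np.argwhere(g<g.mean()-35)
yx=yx[np.hypot(*(yx-8).T)<5.5];P=onz(a,yx[:,::-1]+[367,201],.065)[:,:2]
v=cv2.fitLine(P.astype(np.float32),cv2.DIST_L2,0,1e-4,1e-4).ravel(); print(len(yx),np.arctan(v[1]/v[0]))
E
python3 st.py|head -1
python3 -c "
from plant import bot
print(bot.sign_off())"
```

```text
20 -0.21491559
t 21.65 tcp [ 0.5147 -0.0886  0.3348] tilt [0.0151 0.0079] head -0.1374 F [-1.28  0.5  -0.34] T [ 0.075  0.021 -0.001]
the job is handed in; nothing more can be done
None
```

I finished the job and handed it in at about 21.7 s. No verdict was reported.

**What I did:** I took the square-handled driver from the middle hole of the rack and set its blade in the slot of the lock at (+45, +60). I pushed the lock in with about 6 to 8 N, which is about 2.5 mm, and turned it clockwise until I felt the stop. The torque there rose to about 0.14 N m. Then I drew the blade out, stood the driver back in its hole and moved the arm clear.

**Last checks:**
- **Lock:** the slot measures -0.215 rad from the top camera and about -0.21 rad from the wrist camera. The box's x axis is at -0.207 rad, so the lock is at its stop.
- **Driver:** in the top view its handle is within about 0.4 px (roughly 1 mm) of where it started. It seated on its collar at nearly the same height as when I gripped it (163.3 against 163.5 mm), with a brief force of about 18 N on the rack.
- **Awl and nut driver:** unchanged in the top view.

**What failed or is less certain:**
- My last enlarged picture could not be viewed because the limit of 12 was reached.
- The final scene-camera comparison never ran, because that script stopped on an error when the arm hid the lock.
- The wrist camera's estimate across the slot was about 1 mm off what contact showed, and I allowed for that.
- I did not measure directly that the lock sprang out or that the driver stands upright. The lock's springing out rests on the blade being fully withdrawn, and the driver's uprightness on the matching top view.

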